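# Lock the forming frame, then dial in the heater

## Task

Get the sheet-forming machine ready: take the yellow-headed lock pin from its rest and push it fully home through both ears of the yoke and the red lug between them, and let go of it. Then, pressing lightly with a fingertip, roll the orange thumbwheel on the heater console until the red pointer stands opposite the middle of the green tab (not the blue one). Leave everything else on the bench where it stands.

Things in the scene. Friction and masses are not known exactly. Their poses are not given: they have to be found in the camera images.
- pin_head (a point): Centre of the lock pin's yellow grip block: 30 mm along the pin (y), 24 mm wide (x, flat sides to pinch), 40 mm high (z). At the start it is level, 45 mm above the bench, its block on a narrow pad (18 mm wide) of the black rest. Nothing but the rest's base (12 mm high) is beside the block. Lift it straight up: the shank lies in a U-shaped saddle.
- pin: The loose lock pin, 0.1 to 0.21 kg; origin and axes are those of pin_head. A round steel shank, 14 mm in diameter, leaves the middle of the block's -y face (15 mm from the origin) and runs 66 mm along -y, its last 10 mm tapering to 7 mm.
- pin_tip (a point): Tip of the pin's shank, 81 mm from the centre of the block; axes as the pin.
- clamp: Small sheet-forming machine, fixed: white cabinet, red clamp frame over a white sheet with a dome. In front of it, towards the robot, stands the yoke: two steel ears with the frame's red lug trapped between. Origin: on the bench under the middle of the yoke; z up, y along the holes' axis, x from yoke to cabinet. Frame and cabinet begin at x = 83 mm, 113 mm high; the dome, 184 mm high, at x = 125 mm.
- yoke_mouth (a point): Mouth of the pin hole in the outer (+y) face of the +y ear, 100 mm above the bench, on the holes' axis; axes as clamp. Along -y follow: ear 10 mm, gap 6, lug 14, gap 6, ear 10 mm. Holes 17 mm in the ears, 20 mm in the lug, in line. Ears 40 mm wide in x, tops at 125 mm. The pin enters from +y, moving along -y; home, its block touches this face (block's centre 15 mm out).
- console: Grey heater console, fixed, 240 mm wide. Origin on the bench; z up, y level along the panel's width, x to its back. The panel slopes 35 degrees from level, facing the robot; its outward normal is (-0.574, 0, 0.819) in this frame. A blue brow hangs over its upper part (underside 211 mm above the bench, front edge at x = 32 mm): reach the wheel with the tool tilted about along the normal.
- wheel_crown (a point): Outermost point of the orange thumbwheel, 14 mm out of the panel's slot, at (8, 0, 143) mm in the console's frame; axes as the console. Wheel 90 mm across, 18 mm wide, axis up the slope: its rim rolls along the console's y, about 64 mm of it exposed. On a spring carrier it gives way along the normal by up to 9 mm, from 2.7 N rising 0.9 N per mm.
- dial (a joint): Thumbwheel angle, rad, -2.2 to 2.2; grows as the exposed rim moves to the console's +y (45 mm of rim per rad). The pointer moves the same way, 40 mm per rad. It turns with about 1 N at the rim and stays where left; a shut fingertip pressed 3 to 6 mm in and moved along y drives it by friction, in several strokes (lift, go back, repeat).
- pointer_tip (a point): The red pointer that runs along the white scale strip on the lower part of the panel, geared to the wheel. Compare its y with the green tab's y, both in the console's frame. At the start it is near the middle (y within 13 mm).
- green_tab: Green tab, 12 mm wide, clipped on the panel's lower edge left or right of the middle: the wanted setting. Its origin lies on the bench in line with the tab, axes as the console; only its y in the console's frame matters (the tab's middle is at the origin's y).
- blue_tab: Blue tab: another setting, not wanted now; shape and origin as the green tab's.
- rest: Black plastic rest of the lock pin, fixed, base 70 x 120 mm, 12 mm high. Origin on the bench under the centre of the pin's block; axes as the pin's at the start. The saddle's two cheeks, at y = -46 to -58 mm, are 52 mm high.
- jar: Bystander, to be left where it stands: amber glass jar, 60 mm across, 75 mm high; origin at the centre of its underside.
- tape: Bystander, to be left where it stands: yellow roll of tape lying flat, 90 mm across, 35 mm high; origin at the centre of its underside.
- driver: Bystander, to be left where it stands: screwdriver, 160 mm long, lying on the bench; origin near its middle on the bench, lying along x.
- shell: Bystander, to be left where it stands: small black helmet shell, dome up, 150 mm across, 90 mm high; origin at the centre of its underside.
- squeeze: Bystander, to be left where it stands: white bottle with a red cap, 52 mm across, 150 mm high; origin at the centre of its underside.
- mug: Bystander, to be left where it stands: blue mug, 80 mm across, 90 mm high; origin at the centre of its underside.
- can: Bystander, to be left where it stands: green can, 66 mm across, 160 mm high; origin at the centre of its underside.
Not all that is in view belongs to the job. Of the things like the pin, leave any that is turquoise; of the rest the smaller one is meant.

How it is judged:
On the way, in this order (a step that is already met when the one before it is completed fails the run):
1. the lock pin is fully home through both ears and the lug, and let go (x of pin_head in the frame of clamp between -0.006 and 0.006 m and y of pin_head in the frame of clamp between 0.033 and 0.043 m and z of pin_head in the frame of clamp between 0.092 and 0.106 m and angle between the y axis of pin and the y axis of clamp, either way round below 0.14 rad and linear speed of pin below 0.02 m/s and contact force between the fingers and pin below 0.05 N), for 0.2 s.
2. the pointer stands opposite the green tab (y of pointer_tip in the frame of green_tab between -0.004 and 0.004 m and velocity of joint dial between -0.05 and 0.05 rad/s), for 0.2 s.
At the end, for the whole second after the job is handed in: The lock pin is through both ears and the lug, its block within about 5 mm of the near ear, in line within 0.14 rad, released and at rest; the pointer is within 4 mm of the green tab's middle along the scale, the wheel at rest (all of step 1 and all of step 2); the robot touches nothing.
It fails at once if a bystander is pushed more than 30 mm from its place (distance of any of jar, tape, driver, shell, squeeze, mug, can from where it was at the start of the episode above 0.03 m).
It fails at once if the wheel is pressed with more than 25 N (contact force between dial and anything else above 25 N).
It fails at once if the pin falls on the bench (height (world z) of pin_head below 0.032 m).
It also fails if it takes over 58 s, if anything falls off the work surface, if the arm or the gripper's body presses on something with over 40 N, if the wrist force passes 120 N, or if a joint passes its speed limit or range.

## Robot

A 6-joint arm with a two-finger parallel gripper is mounted at the origin on the work surface. World frame = base frame: x ahead of the robot, y to its left, z up, the work surface at z = 0. Lengths are in m, angles in rad, forces in N, time in s.
With the tool pointing down it reaches from about 0.375 to 0.9 m from the base axis. Payload 3.1 kg.
Tool frame: the origin (TCP) lies on the centre line of the jaws, within the pads' length; the fingertips stand 25 mm ahead of it and the grasp point (between the pads) lies 6 mm ahead of it (manip.tips_ahead is the distance from the TCP to the fingertips, in m); z points along the fingers, y is the direction in which the jaws open and shut (so a half turn about z gives the same grasp; the last joint's range is limited). The gripper opens to 85 mm and grips with 20 to 120 N. Pads are 22 mm wide; open, the fingers measure 114 mm over their backs; the gripper's body (76 mm by 85 mm) begins 54 mm behind the grasp point. The pads swing forward as they close: fully open they stand 13 mm farther back than shut.
Start: joints at [-1.476, 0.527, 1.433, -0, 1.181, -0.178], TCP at [0.168, -0.602, 0.256] pointing down, gripper open.
Joint ranges: [-3.08, 3.08], [-0.75, 2.2], [0.22, 2.44], [-1.43, 4.57], [0, 2.65], [-2.85, 2.85]. Speed limits (rad/s): [2.79, 2.79, 3.14, 3.14, 3.14, 3.14].

## Interface

Orientations are given as a unit quaternion [x, y, z, w].
In Python, from station import manip gives the robot as it stands.
- The arm moves only by the tool play_rows, never from a script. Its argument "steps" is a list that holds one entry, the list of rows, each a list of 6 numbers: the shift along the tool's x, y, z in m, then the turn, a rotation vector about the tool's x, y, z in degrees. In form: [[[x, y, z, rx, ry, rz], ...]]. A call has 1 to 10 rows; each row shifts and turns the commanded pose from where the row before left it, along the tool's axes as they then stand; what a row does not reach is not made up. A row lasts 1/8 s, in which the tool goes at most 62.5 mm and 10.7 degrees, less where a joint would pass 70% of its speed; a pose out of reach is approached as far as the arm can. A call is refused whole if a number of a shift passes 0.0625 or a number of a turn 10.7, either way. A call with a gripper value outside its range is refused whole. "fingers" is the opening, from 0 (shut) to 1 (fully open), set as the call begins (left out, the last holds). The fingers move at their own pace and stop on an object; "squeeze" is the grip in N (left out, the last holds). Time passes only in rows, so rows that do not move let the fingers close. It gives the time, the measured TCP pose, the force and the opening at its end, in the units of the state.
- manip.sense(): the state, without advancing time (a new reading comes with each control period).
- manip.snapshot(name): name is "side" or "top" or "wrist"; returns a dict with "img" (480x640x3 uint8, red, green, blue), "K" (3x3 intrinsics, pixels), "world_from_camera" (4x4, takes a point from camera to world coordinates). Camera axes: x right, y down, z forward; pixel columns grow to the right and rows downward; lengths in m; the calibration is good to about 2 mm. A picture is of the moment at which its call begins. There is no depth.
- manip.sign_off(): hands the job in, once; it reports no verdict.
Trained networks look in a picture, given as the dict that the camera call returned (one of the last four; its "shot" number tells which), for a name from the list of things; names that differ only in an ending like _2 or _b are one class to them, and where a whole thing is asked for, a point or a joint stands for the part that bears it (a point fixed in the world has none). Each returns a list of dicts, best first, with "score" (0 to 1); they miss things now and then, are a little off and sometimes report something else, mostly with a low value. They report only what shows in the picture. A call takes as long as a camera call. They do not tell look-alikes from the thing itself.
- manip.regions_of(label, picture): "pixels" (480x640 bool, what is visible of it) and "rect" ([left, top, right, bottom] in pixels, round what is visible of it).
- manip.pinpoint(label, picture): "point" ([column, row] in pixels: a listed point, or the origin of a listed thing).
The state is a dict: "t": time; "q": joint angles; "qd": joint speeds; "tau": joint torques, N m; "tcp_pos": TCP position; "tool_rot": TCP orientation; "force": force on the tool from outside, world axes, zero at the start; "ft_torque": the same for the moment, N m; "finger_gap": opening from 0.0 (shut) to 1.0 (fully open).
Only numpy, scipy, OpenCV 4.12 (cv2) and the standard library are available. Lean on these libraries where they do the work, as an engineer would, in place of code of your own. Each camera call takes 0.05 s, during which the arm holds its last target.

## Working session

There is one attempt and no reset: what is moved stays moved. The work goes in short steps, Python scripts to look and compute and a tool call to move; the robot and the scene stay as the last step left them, time stands still between calls to the robot, and variables do not carry over. Pictures are saved under pics/ and viewed, and the job is handed in when it is done.

Besides the shell and the picture viewer there is one more tool, called after "Emit:" by a JSON object that holds its "fn" and its "kwargs". play_rows: Moves the arm, as the interface text tells. Its arguments: {"type":"object","properties":{"steps":{"type":"array"},"fingers":{"type":"number"},"squeeze":{"type":"number"}},"required":["steps"]}

```bash
ls; mkdir -p pics; cat > h.py <<'E'
import numpy as np, cv2
from station import manip
from scipy.spatial.transform import Rotation as R
def snap(n,f=None):
    p=manip.snapshot(n)
    if f: cv2.imwrite('pics/'+f,p['img'][:,:,::-1])
    return p
def ray(p,uv):
    T=p['world_from_camera'];d=T[:3,:3]@np.linalg.inv(p['K'])@np.array([uv[0],uv[1],1.]);return T[:3,3],d/np.linalg.norm(d)
def atz(p,uv,z):
    o,d=ray(p,uv);return o+d*(z-o[2])/d[2]
def tri(obs):
    A=np.zeros((3,3));b=np.zeros(3);L=[]
    for p,uv in obs:
        o,d=ray(p,uv);M=np.eye(3)-np.outer(d,d);A+=M;b+=M@o;L.append((o,M))
    x=np.linalg.solve(A,b);return x,[float(np.linalg.norm(M@(x-o))) for o,M in L]
def proj(p,X):
    T=np.linalg.inv(p['world_from_camera']);c=T[:3,:3]@np.array(X)+T[:3,3];u=p['K']@c;return u[:2]/u[2]
E
python3 - <<'E'
from h import *
np.set_printoptions(precision=4,suppress=True)
s=manip.sense();print(s)
P={n:snap(n,n+'0.png') for n in ('side','top')}
for l in ['pin_head','pin_tip','yoke_mouth','wheel_crown','pointer_tip','green_tab','blue_tab','rest','clamp','console','jar','tape','driver','shell','squeeze','mug','can']:
    for n,p in P.items():
        print(l,n,[(np.round(r['point'],1).tolist(),round(r['score'],2)) for r in manip.pinpoint(l,p)[:3]])
for n,p in P.items(): print(n,p['world_from_camera'],p['K'])
E
```

```text
pics
{'t': 0.0, 'q': array([-1.4765,  0.5284,  1.4339, -0.    ,  1.1814, -0.1785]), 'qd': array([ 0.0001, -0.002 ,  0.0006, -0.    ,  0.0002,  0.0005]), 'tau': array([  0.0005, -44.2346, -17.8026,  -0.0002,   0.0086,   0.    ]), 'tcp_pos': array([ 0.1683, -0.6012,  0.2553]), 'tool_rot': array([ 0.9907,  0.136 ,  0.    , -0.0011]), 'force': array([0.3056, 0.0539, 0.3108]), 'ft_torque': array([-0.081 ,  0.0479,  0.0067]), 'finger_gap': 1.0015778940829643}
pin_head side [([380.8, 241.8], 0.61), ([373.1, 213.3], 0.59), ([419.4, 239.9], 0.54)]
pin_head top [([389.3, 293.1], 0.77), ([415.7, 338.9], 0.61), ([464.4, 265.5], 0.59)]
pin_tip side [([354.2, 208.2], 0.67), ([385.2, 228.9], 0.59), ([385.5, 200.3], 0.16)]
pin_tip top [([383.0, 368.3], 0.95), ([453.8, 232.0], 0.85)]
yoke_mouth side [([384.9, 228.2], 0.72), ([336.9, 214.8], 0.69)]
yoke_mouth top [([389.4, 241.4], 0.93)]
wheel_crown side [([253.7, 297.7], 0.63)]
wheel_crown top [([182.7, 235.8], 0.65)]
pointer_tip side [([271.9, 311.6], 0.5), ([378.0, 252.4], 0.49)]
pointer_tip top [([190.3, 248.1], 0.38)]
green_tab side []
green_tab 
[... 656 characters left out ...]
7, 168.2], 0.59)]
squeeze side [([307.7, 396.1], 0.67)]
squeeze top [([148.8, 312.6], 0.8)]
mug side []
mug top [([470.7, 306.9], 0.79)]
can side [([383.5, 201.0], 0.93), ([273.6, 311.7], 0.18)]
can top [([510.2, 256.4], 0.92)]
side [[-0.9075 -0.2263  0.3538  0.0161]
 [-0.42    0.4971 -0.7592  1.1149]
 [-0.0041 -0.8376 -0.5462  0.9634]
 [ 0.      0.      0.      1.    ]] [[517.4797   0.     321.8367]
 [  0.     517.4797 237.4169]
 [  0.       0.       1.    ]]
top [[ 0.0106 -0.9976  0.0691  0.4782]
 [-0.9999 -0.0101  0.0074 -0.0683]
 [-0.0067 -0.0692 -0.9976  1.452 ]
 [ 0.      0.      0.      1.    ]] [[546.0658   0.     325.0216]
 [  0.     546.0658 242.1468]
 [  0.       0.       1.    ]]
```

View pics/side0.png

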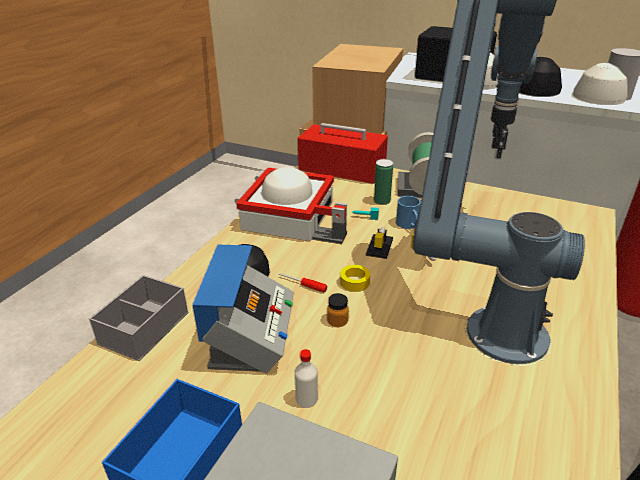

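View pics/top0.png

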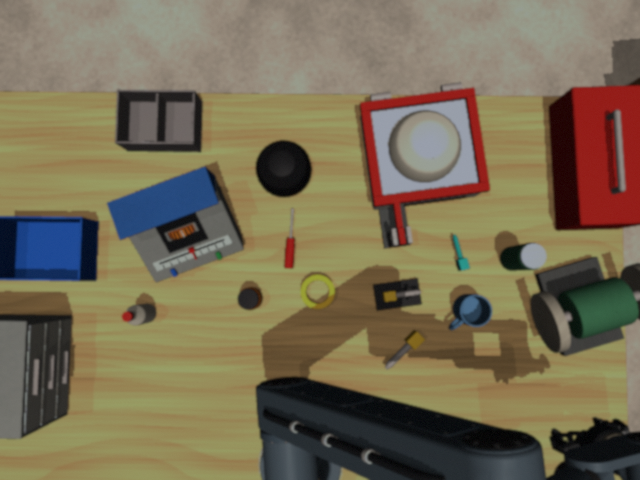

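```bash
python3 - <<'E'
import cv2
a=cv2.imread('pics/top0.png')[200:400,340:540];cv2.imwrite('pics/c1.png',cv2.resize(a,(800,600)[:1]*1+(600,) if 0 else (600,600),interpolation=3))
a=cv2.imread('pics/side0.png')[170:290,310:450];cv2.imwrite('pics/c2.png',cv2.resize(a,(700,600),interpolation=3))
E
```

```text
(no output)
```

View pics/c1.png

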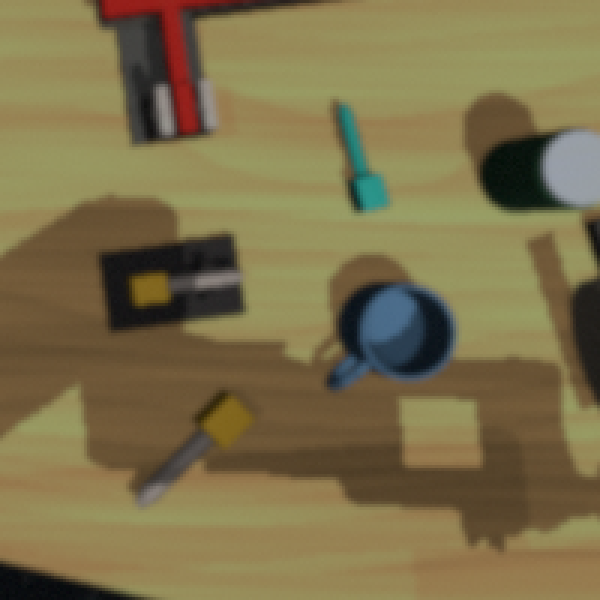

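View pics/c2.png

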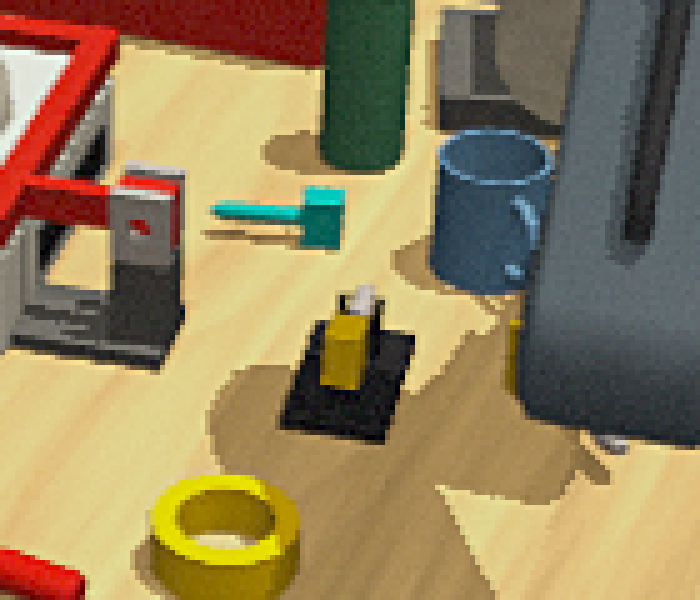

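In the side view the pin lies in its black rest at (381,242), with the yoke hole at (337,215) and the console wheel at (254,298). Three things could be taken for the pin:
- **In the black rest:** top (389,293). It is the smaller yellow one and the right height, so this is the one I choose.
- **Loose on the bench:** top (415,340), yellow but larger.
- **Turquoise:** top (464,265), to be left alone.

The crop confirms the choice.

```bash
python3 - <<'E'
from h import *
np.set_printoptions(precision=4,suppress=True)
t=snap('top');s=snap('side')
def pr(n,a,b,z=None):
    print(n,tri([(t,a),(s,b)]), None if z is None else (atz(t,a,z),atz(s,b,z)))
pr('head',(389.3,293.1),(380.8,241.8),.045)
pr('mouth',(389.4,241.4),(336.9,214.8),.100)
pr('crown',(182.7,235.8),(253.7,297.7),.143)
pr('pointer',(190.3,248.1),(271.9,311.6))
pr('clamp',(395.6,237.7),(340,241),0)
pr('console',(197.8,239.9),(261.6,334.3),0)
pr('rest',(385.5,296.1),(379.5,251.2),0)
for l in ['pin_head','rest','green_tab']:
  for n,p in (('top',t),('side',s)):
    for r in manip.regions_of(l,p)[:4]:
        m=r['pixels'];ys,xs=np.nonzero(m)
        print(l,n,round(r['score'],2),r['rect'],m.sum(),xs.mean(),ys.mean(), cv2.minAreaRect(np.c_[xs,ys].astype(np.float32)))
E
```

```text
head (array([ 0.4393, -0.2276,  0.0353]), [0.0073209921906402355, 0.007320992190640182]) (array([ 0.4464, -0.2241,  0.045 ]), array([ 0.4282, -0.2166,  0.045 ]))
mouth (array([ 0.578 , -0.2156,  0.1092]), [0.0035664115036772082, 0.0035664115036770348]) (array([ 0.5753, -0.2179,  0.1   ]), array([ 0.5874, -0.2286,  0.1   ]))
crown (array([0.5844, 0.287 , 0.14  ]), [0.0037721035562241897, 0.0037721035562244326]) (array([0.5808, 0.2844, 0.143 ]), array([0.5861, 0.291 , 0.143 ]))
pointer (array([0.5506, 0.275 , 0.0986]), [0.003462322291774817, 0.0034623222917749283]) None
clamp (array([ 0.589 , -0.2492, -0.0154]), [0.005191742086907099, 0.005191742086907224]) (array([ 0.5926, -0.2455,  0.    ]), array([ 0.5751, -0.2295, -0.    ]))
console (array([0.5806, 0.2793, 0.0123]), [9.135156669540503e-05, 9.13515666953633e-05]) (array([0.5814, 0.2822, 0.    ]), array([0.588 , 0.2685, 0.    ]))
rest (array([ 0.4346, -0.2196,  0.0047]), [0.003110389088229427, 0.0031103890882295325]) (array([ 0.4374, -0.219 ,  0.    ]), array([ 0.4338, -0.2274,  0.    ]))
pin_head top 0.94 [384.2, 332.2, 425.1, 371.5
[... 1290 characters left out ...]
 245.31033325195312), (21.354963302612305, 26.740127563476562), 21.801406860351562)
green_tab top 0.59 [215.0, 256.7, 223.6, 260.8] 28 219.03571428571428 255.75 ((219.0, 256.0), (6.0, 4.0), 90.0)
green_tab top 0.16 [451.4, 292.1, 492.1, 335.3] 1170 470.8854700854701 311.04786324786323 ((469.3599548339844, 310.5199890136719), (33.94112777709961, 45.53767776489258), 81.8698959350586)
green_tab side 0.61 [282.5, 301.1, 293.9, 306.1] 44 288.5681818181818 302.79545454545456 ((288.5, 303.0), (6.0, 7.0), 90.0)
green_tab side 0.55 [247.1, 243.3, 268.9, 275.9] 457 258.1553610503282 260.3129102844639 ((259.6230773925781, 259.7846374511719), (29.644298553466797, 21.333972930908203), 29.744882583618164)
```

```bash
cat >> h.py <<'E'
def goal_down(yaw_deg):
    # tool z down, tool y at angle yaw_deg from world x
    a=np.radians(yaw_deg);y=np.array([np.cos(a),np.sin(a),0]);z=np.array([0,0,-1.]);return R.from_matrix(np.c_[np.cross(y,z),y,z])
def rows(gp,gR,n,p0=None,R0=None,r=4):
    s=manip.sense()
    p=s['tcp_pos'] if p0 is None else np.array(p0);Q=R.from_quat(s['tool_rot']) if R0 is None else R0
    gp=np.array(gp)
    out=[]
    for k in range(n):
        m=n-k
        dp=Q.inv().apply((gp-p)/m); rv=(Q.inv()*gR).as_rotvec()/m
        row=[round(float(v),r) for v in dp]+[round(float(v),1) for v in np.degrees(rv)]
        out.append(row); p=p+Q.apply(row[:3]);Q=Q*R.from_rotvec(np.radians(row[3:]))
    print(str(out).replace(' ',''));print('end',p.round(4),Q.as_quat().round(4));return p,Q
E
python3 - <<'E'
from h import *
p,Q=rows([0.40,-0.225,0.26],goal_down(0),9)
E
```

```text
[[0.0361,-0.0334,-0.0004,0.0,-0.0,-8.3],[0.0405,-0.0278,-0.0004,0.0,-0.0,-8.3],[0.0441,-0.0217,-0.0004,0.0,-0.0,-8.3],[0.0468,-0.0151,-0.0004,0.0,-0.0,-8.2],[0.0484,-0.0083,-0.0004,0.0,-0.0,-8.3],[0.0491,-0.0012,-0.0004,0.0,-0.0,-8.2],[0.0488,0.0058,-0.0004,0.0,-0.0,-8.3],[0.0475,0.0128,-0.0004,0.0,-0.0,-8.2],[0.0451,0.0194,-0.0005,0.0,-0.0,-8.3]]
end [ 0.4   -0.225  0.26 ] [0.7069 0.7073 0.     0.    ]
```

Emit:
{"fn": "play_rows", "kwargs": {"steps": [[[0.036,-0.033,0,0,0,-8.3],[0.0405,-0.028,0,0,0,-8.3],[0.044,-0.022,0,0,0,-8.3],[0.047,-0.015,0,0,0,-8.2],[0.048,-0.008,0,0,0,-8.3],[0.049,-0.001,0,0,0,-8.2],[0.049,0.006,0,0,0,-8.3],[0.0475,0.013,0,0,0,-8.2],[0.045,0.019,0,0,0,-8.3],[0,0,0,0,0,0]]], "fingers": 1}}

```text
t: 3.45
tcp_pos: [0.4008, -0.2229, 0.2565]
tool_rot: [0.705, 0.709, 0.0, -0.0]
force: [-0.4, -0.2, -0.1]
finger_gap: 1.003
```

```bash
python3 - <<'E'
from h import *
np.set_printoptions(precision=4,suppress=True)
w=snap('wrist','w1.png');t=snap('top','t1.png');s=snap('side','s1.png')
q=manip.sense();print(q['tcp_pos'],q['tool_rot'],q['q'],w['world_from_camera'],w['K'][0,0])
for l in ['pin_head','pin_tip','rest','yoke_mouth','clamp']:
  for n,p in (('w',w),('t',t),('s',s)):
    print(l,n,[(np.round(r['point'],1).tolist(),round(r['score'],2)) for r in manip.pinpoint(l,p)[:3]])
E
```

```text
[ 0.4    -0.2263  0.2565] [ 0.7071  0.7071 -0.0002  0.0005] [-0.7585  0.3055  1.8328 -0.0005  1.0024 -0.7581] [[ 1.      0.0059  0.0008  0.4008]
 [ 0.0059 -0.9547 -0.2976 -0.1461]
 [-0.001   0.2976 -0.9547  0.3727]
 [ 0.      0.      0.      1.    ]] 334.1132695309653
pin_head w [([361.9, 220.3], 0.95), ([424.7, 369.0], 0.75), ([254.3, 274.5], 0.69)]
pin_head t [([462.5, 263.3], 0.81), ([390.4, 296.1], 0.55)]
pin_head s [([380.8, 239.5], 0.65), ([418.4, 241.3], 0.56), ([373.1, 212.6], 0.45)]
pin_tip w [([188.0, 208.9], 0.97), ([371.8, 291.4], 0.78)]
pin_tip t [([454.2, 234.3], 0.57), ([385.4, 369.7], 0.55)]
pin_tip s [([386.5, 228.8], 0.68), ([355.5, 210.9], 0.55)]
rest w [([362.4, 207.5], 0.9)]
rest t [([385.6, 296.9], 0.6), ([394.4, 241.3], 0.45)]
rest s [([377.7, 251.8], 0.83), ([304.7, 283.5], 0.5)]
yoke_mouth w []
yoke_mouth t [([390.7, 241.3], 0.62), ([191.9, 248.0], 0.56)]
yoke_mouth s [([338.0, 216.2], 0.84)]
clamp w [([484.2, 229.9], 0.74), ([329.5, 363.7], 0.48)]
clamp t [([392.5, 241.3], 0.73)]
clamp s [([340.2, 243.2], 0.95), ([383.0, 228.4], 0.24)]
```

View pics/w1.png

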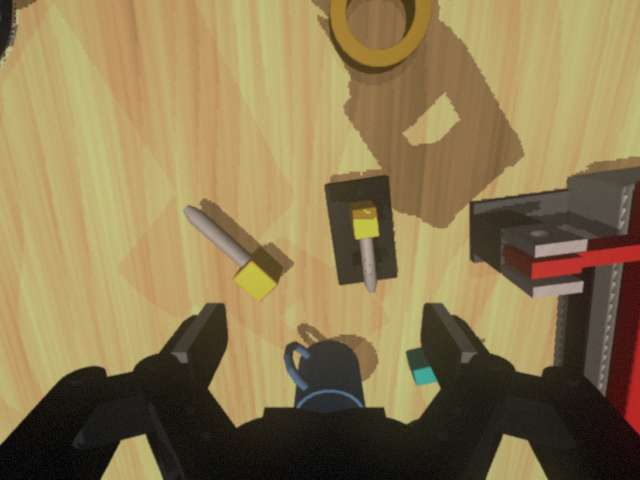

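The wrist view shows the wanted pin in its black rest with its block at (366,220), the large pin at (256,278), and the yoke at (545,260).

```bash
python3 - <<'E'
import cv2
a=cv2.imread('pics/w1.png')
cv2.imwrite('pics/c3.png',cv2.resize(a[165:305,310:410],(500,700)[:2],interpolation=3)[:600])
cv2.imwrite('pics/c4.png',cv2.resize(a[190:310,460:620],(800,600),interpolation=3))
E
```

```text
(no output)
```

View pics/c3.png

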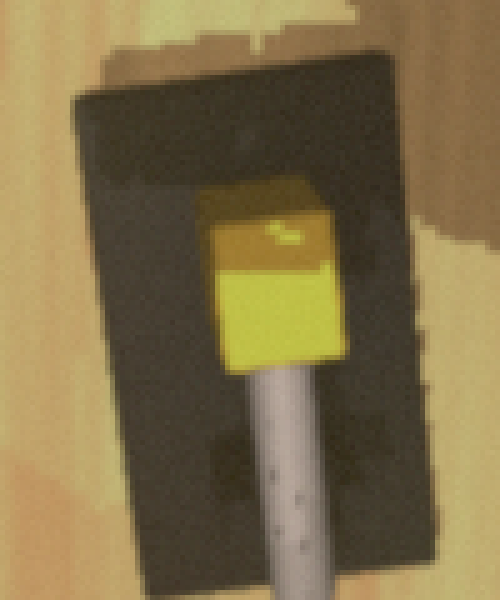

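View pics/c4.png

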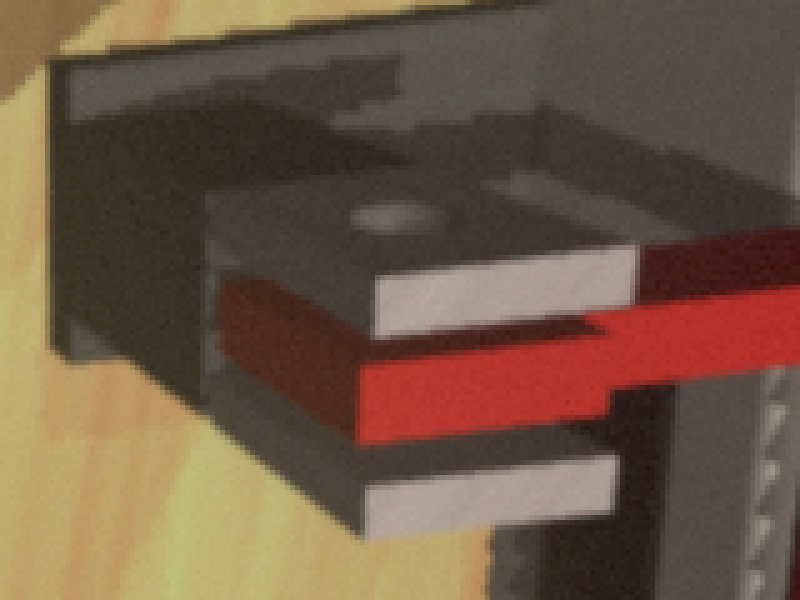

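```bash
cat > m1.py <<'E'
from h import *
np.set_printoptions(precision=4,suppress=True)
w=snap('wrist')
def go(c,ox,oy,z):
    X=np.array([atz(w,(ox+u/5-.4,oy+v/5-.4),z) for u,v in c]);return X
B=go([(211,222),(332,210),(346,355),(229,374)],310,165,.065)
print(B,B.mean(0),'dims',np.linalg.norm(B[1]-B[0]),np.linalg.norm(B[2]-B[1]),np.linalg.norm(B[2]-B[3]),np.linalg.norm(B[0]-B[3]))
d=B[1]+B[2]-B[0]-B[3];print('pin x yaw',np.degrees(np.arctan2(d[1],d[0])));d=B[0]+B[1]-B[3]-B[2];print('pin y yaw-90',np.degrees(np.arctan2(d[1],d[0]))-90)
# shank axis at z=.045+ (upper line) centre
for a in [(283,370),(303,600)]: print(go([a],310,165,.052))
rb=go([(75,97),(390,52),(437,563),(148,597)],310,165,.012);print('rest',rb,np.linalg.norm(rb[1]-rb[0]),np.linalg.norm(rb[2]-rb[1]));d=rb[0]-rb[3]+rb[1]-rb[2];print(np.degrees(np.arctan2(d[1],d[0]))-90)
E1=go([(375,277),(637,245),(637,308),(375,338)],460,190,.125);E2=go([(366,487),(616,455),(616,510),(366,540)],460,190,.125)
print(E1,E2)
c=(E1.mean(0)+E2.mean(0))/2;d=E1[1]+E1[2]-E1[0]-E1[3]+E2[1]+E2[2]-E2[0]-E2[3]
print('clamp',c,np.degrees(np.arctan2(d[1],d[0])),'len',np.linalg.norm(E1[1]-E1[0]),np.linalg.norm(E2[1]-E2[0]),'sep',np.linalg.norm(E1[0]-E2[3]),np.linalg.norm(E1[1]-E2[2]))
d=E1.mean(0)-E2.mean(0);print(np.degrees(np.arctan2(d[1],d[0]))-90,np.linalg.norm(d))
E
python3 m1.py
```

```text
[[ 0.4262 -0.2115  0.065 ]
 [ 0.4487 -0.2092  0.065 ]
 [ 0.4527 -0.2374  0.065 ]
 [ 0.4305 -0.2412  0.065 ]] [ 0.4395 -0.2248  0.065 ] dims 0.02261904256830969 0.02841228198233902 0.022617405251480347 0.029955451320609793
pin x yaw 7.765887213772761
pin y yaw-90 8.098364496325303
[[ 0.4425 -0.2442  0.052 ]]
[[ 0.4486 -0.2944  0.052 ]]
rest [[ 0.4009 -0.1952  0.012 ]
 [ 0.4678 -0.1856  0.012 ]
 [ 0.4855 -0.3031  0.012 ]
 [ 0.4182 -0.3119  0.012 ]] 0.06761142921162973 0.1188479148429131
8.507775905300477
[[ 0.564  -0.2276  0.125 ]
 [ 0.6034 -0.2223  0.125 ]
 [ 0.6058 -0.2326  0.125 ]
 [ 0.5658 -0.2376  0.125 ]] [[ 0.5692 -0.2632  0.125 ]
 [ 0.6083 -0.2576  0.125 ]
 [ 0.6106 -0.2673  0.125 ]
 [ 0.571  -0.2727  0.125 ]]
clamp [ 0.5873 -0.2476  0.125 ] 7.680817209356162 len 0.03980671866387861 0.03951437863677738 sep 0.045661262470594134 0.0454819990824996
8.123114101635053 0.035496902721484744
```

```bash
python3 - <<'E'
from h import *
p,Q=rows([0.4395,-0.2248,0.13],goal_down(8),3)
rows([0.4395,-0.2248,0.055],goal_down(8),2,p,Q)
w=snap('wrist');print([atz(w,a,.03) for a in [(280,275),(262,300),(256,243)]])
E
```

```text
[[0.0003,0.0132,0.0421,0.0,-0.0,-2.7],[-0.0004,0.0131,0.0421,0.0,-0.0,-2.6],[-0.0009,0.0132,0.0421,0.0,-0.0,-2.7]]
end [ 0.4395 -0.2248  0.13  ] [0.6558 0.7549 0.     0.    ]
[[-0.0,-0.0,0.0375,0.0,-0.0,0.0],[-0.0,-0.0,0.0375,0.0,-0.0,0.0]]
end [ 0.4395 -0.2248  0.055 ] [0.6558 0.7549 0.     0.    ]
[array([ 0.35159735, -0.29291759,  0.03      ]), array([ 0.32999088, -0.32357625,  0.03      ]), array([ 0.32724187, -0.25581966,  0.03      ])]
```

Emit:
{"fn": "play_rows", "kwargs": {"steps": [[[0.0005,0.013,0.042,0,0,-2.7],[-0.0005,0.0135,0.042,0,0,-2.6],[-0.001,0.013,0.042,0,0,-2.7],[0,0,0,0,0,0],[0,0,0,0,0,0]]], "fingers": 0.7, "squeeze": 40}}

```text
t: 5.08
tcp_pos: [0.4396, -0.225, 0.1312]
tool_rot: [0.656, 0.755, -0.0, 0.0]
force: [-0.1, -0.2, 1.1]
finger_gap: 0.698
```

```bash
python3 - <<'E'
from h import *
w=snap('wrist','w2.png');q=manip.sense();print(q['tcp_pos'],q['tool_rot'],q['finger_gap'])
rows([0.4395,-0.2248,0.055],goal_down(8),3)
for l in ['pin_head']: print(l,[(np.round(r['point'],1).tolist(),round(r['score'],2)) for r in manip.pinpoint(l,w)[:3]])
for X in [(0.4395,-.2248,.065),(.4395,-.2248,.045)]: print(proj(w,X))
E
```

```text
[ 0.4398289  -0.22524753  0.13177493] [ 6.56021376e-01  7.54741521e-01 -2.14451081e-05  1.09101292e-03] 0.7005241524394967
[[0.0002,-0.0001,0.0256,0.0,0.0,0.0],[0.0002,-0.0001,0.0256,0.0,0.0,0.0],[0.0002,-0.0002,0.0256,0.1,0.1,0.0]]
end [ 0.4395 -0.2248  0.055 ] [ 6.560e-01  7.547e-01 -1.000e-04 -1.000e-04]
pin_head [([160.5, 316.5], 0.89), ([324.6, 260.9], 0.56)]
[323.06781114 274.80738104]
[323.15290503 262.75986181]
```

View pics/w2.png

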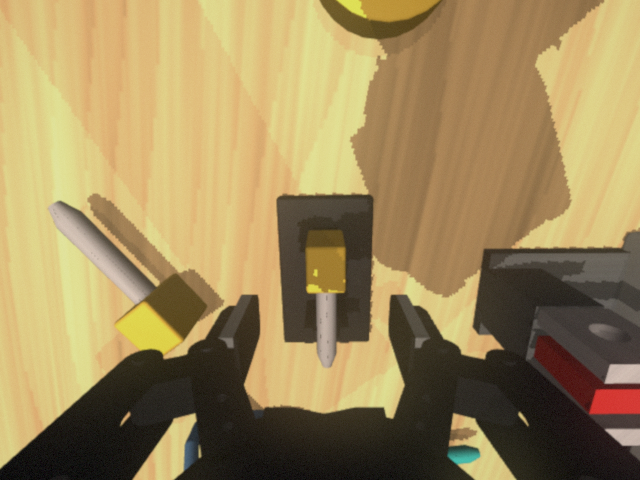

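The pin's block at (326,268) is aligned between the jaws and its shank points down the picture. The large pin, at (150,320), is well clear. I'm descending now.

Emit:
{"fn": "play_rows", "kwargs": {"steps": [[[0,0.001,0.03,0,0,0],[0,0,0.03,0,0,0],[0,0,0.0165,0,0,0],[0,0,0,0,0,0],[0,0,0,0,0,0]]]}}

```text
t: 5.8
tcp_pos: [0.4411, -0.2253, 0.0553]
tool_rot: [0.656, 0.755, 0.0, 0.001]
force: [1.2, 0.2, 1.0]
finger_gap: 0.702
```

Emit:
{"fn": "play_rows", "kwargs": {"steps": [[[0,0,0,0,0,0],[0,0,0,0,0,0],[0,0,0,0,0,0],[0,0,0,0,0,0],[0,0,0,0,0,0],[0,0,0,0,0,0]]], "fingers": 0, "squeeze": 50}}

```text
t: 6.55
tcp_pos: [0.4409, -0.225, 0.0547]
tool_rot: [0.656, 0.755, -0.0, 0.001]
force: [-1.3, 0.6, 6.1]
finger_gap: 0.28
```

```bash
python3 - <<'E'
from h import *
w=snap('wrist','w3.png');q=manip.sense();print(q['t'],q['tcp_pos'],q['tool_rot'],q['finger_gap'],q['force'])
E
```

```text
6.6 [ 0.44087446 -0.22497394  0.05470069] [ 6.55805771e-01  7.54929288e-01 -1.04807717e-05  7.48544693e-04] 0.27093020100567106 [-0.22321302 -0.41222779  7.02931253]
```

View pics/w3.png

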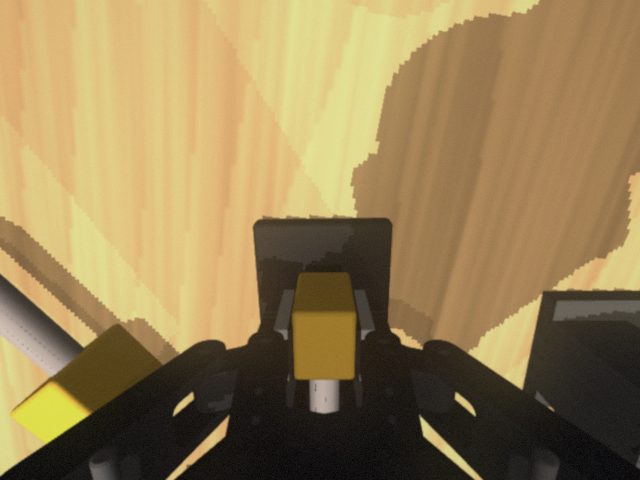

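Emit:
{"fn": "play_rows", "kwargs": {"steps": [[[0,0,-0.02,0,0,0],[0,0,-0.04,0,0,0],[0,0,-0.05,0,0,0],[0,0,-0.05,0,0,0],[0,0,0,0,0,0]]]}}

```text
t: 7.22
tcp_pos: [0.4423, -0.226, 0.2174]
tool_rot: [0.656, 0.755, 0.0, 0.004]
force: [-0.0, 1.0, -2.6]
finger_gap: 0.277
```

```bash
python3 - <<'E'
from h import *
w=snap('wrist','w4.png');s=snap('side','s4.png');q=manip.sense();print(q['t'],q['tcp_pos'],q['tool_rot'],q['finger_gap'],q['force'])
rows([0.570,-0.124,0.20],goal_down(7.9),4)
E
```

```text
7.325 [ 0.44006076 -0.22428896  0.21377237] [ 6.55854471e-01  7.54887342e-01 -1.32879654e-05 -1.13669661e-04] 0.27561040044097135 [ 0.23366046  0.31167784 -2.43277002]
[[0.0203,0.0357,0.0034,-0.0,-0.0,0.0],[0.0203,0.0357,0.0035,-0.0,-0.0,0.0],[0.0203,0.0356,0.0034,-0.0,-0.0,0.1],[0.0203,0.0356,0.0035,-0.0,-0.0,0.0]]
end [ 0.57  -0.124  0.2  ] [ 6.565e-01  7.543e-01 -0.000e+00 -1.000e-04]
```

View pics/w4.png

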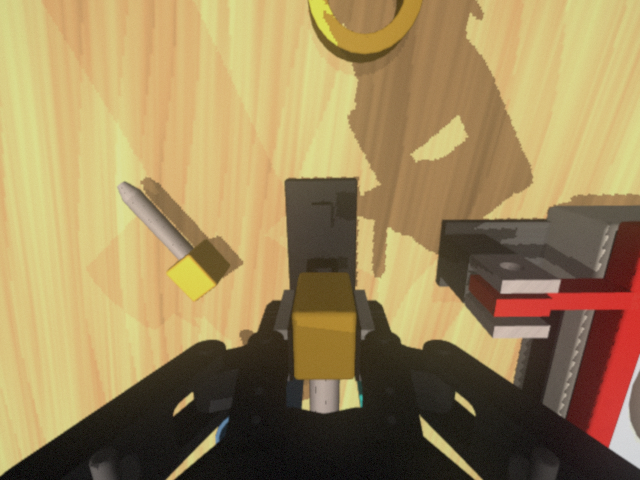

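The lock pin is up out of the rest: its block is between the pads at (324,325) with the shank in line below, and the yoke is at (515,290). Next I move to the approach point outside the yoke.

Emit:
{"fn": "play_rows", "kwargs": {"steps": [[[0.02,0.0355,0.0035,0,0,0],[0.0205,0.0355,0.0035,0,0,0],[0.0205,0.0355,0.0035,0,0,0],[0.0205,0.0355,0.0035,0,0,0],[0,0,0,0,0,0],[0,0,0,0,0,0]]]}}

```text
t: 8.07
tcp_pos: [0.5681, -0.1237, 0.1977]
tool_rot: [0.656, 0.755, -0.001, -0.002]
force: [-0.1, 0.2, -2.8]
finger_gap: 0.273
```

```bash
python3 - <<'E'
from h import *
w=snap('wrist','w5.png');s=snap('side','s5.png');t=snap('top','t5.png');q=manip.sense();print(q['t'],q['tcp_pos'],q['tool_rot'],q['finger_gap'],q['force'])
for l in ['yoke_mouth','pin_head','pin_tip']:
  for n,p in (('w',w),('t',t),('s',s)):
    print(l,n,[(np.round(r['point'],1).tolist(),round(r['score'],2)) for r in manip.pinpoint(l,p)[:3]])
a=np.hstack([cv2.resize(cv2.imread('pics/s5.png')[150:260,290:420],(400,340),interpolation=3),cv2.resize(cv2.imread('pics/t5.png')[170:280,330:460],(400,340),interpolation=3)])
cv2.imwrite('pics/c5.png',a)
E
```

```text
8.225 [ 0.56850602 -0.1246994   0.19908263] [ 6.56339277e-01  7.54465096e-01 -4.27538101e-04 -9.94444480e-04] 0.27029845657240276 [-0.29350075  0.43009398 -2.83334474]
yoke_mouth w [([330.1, 376.1], 0.61)]
yoke_mouth t [([388.3, 239.4], 0.76)]
yoke_mouth s [([335.8, 212.9], 0.59), ([384.1, 200.7], 0.27)]
pin_head w [([67.8, 356.8], 0.67), ([324.7, 322.0], 0.6)]
pin_head t [([414.8, 337.9], 0.81), ([462.3, 264.1], 0.79), ([467.7, 305.3], 0.18)]
pin_head s [([421.1, 242.5], 0.76), ([405.8, 222.7], 0.73), ([374.8, 213.7], 0.46)]
pin_tip w [([598.3, 50.8], 0.23)]
pin_tip t [([384.0, 369.5], 0.81), ([456.5, 234.9], 0.74), ([384.1, 293.6], 0.29)]
pin_tip s [([434.8, 260.5], 0.69), ([352.4, 208.9], 0.69), ([356.2, 281.3], 0.18)]
```

View pics/w5.png

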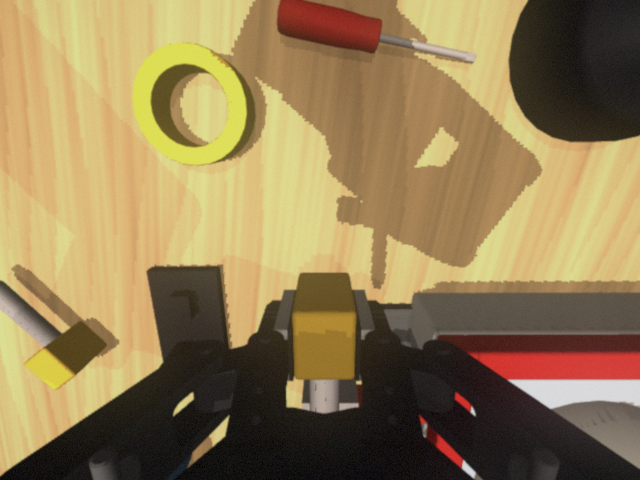

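View pics/c5.png

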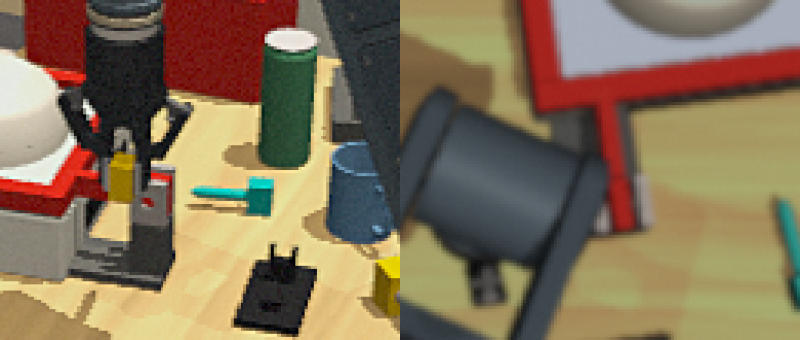

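```bash
python3 - <<'E'
import cv2
a=cv2.imread('pics/w4.png')
cv2.imwrite('pics/c6.png',cv2.resize(a[230:350,430:590],(800,600),interpolation=3))
cv2.imwrite('pics/c7.png',cv2.resize(a[260:420,260:390],(488,600),interpolation=3))
E
python3 - <<'E'
from h import *
np.set_printoptions(precision=4,suppress=True)
from station import manip
for i in range(4):
    w=manip.snapshot('wrist');q=manip.sense()
    Q=R.from_quat(q['tool_rot']).as_matrix();T=np.eye(4);T[:3,:3]=Q;T[:3,3]=q['tcp_pos']
    H=np.linalg.inv(T)@w['world_from_camera'];print(q['tcp_pos'],w['world_from_camera'][:3,3],H[:3,3],R.from_matrix(H[:3,:3]).as_rotvec(degrees=True))
    print(proj(w,T[:3,3]+Q@[0,0,.006]),proj(w,T[:3,3]+Q@[0,0,-.01]))
E
```

```text
[ 0.5697 -0.1242  0.1999] [ 0.5595 -0.0481  0.3162] [ 0.0768  0.0005 -0.1162] [-13.5807 -13.6459  89.2469]
[322.9193 331.1909] [322.7728 354.8485]
[ 0.5697 -0.1242  0.1999] [ 0.5595 -0.0481  0.3161] [ 0.0768  0.0005 -0.1162] [-13.5742 -13.6474  89.2454]
[322.9317 331.2989] [322.7828 354.9699]
[ 0.5698 -0.1241  0.1999] [ 0.5595 -0.048   0.3161] [ 0.0768  0.0005 -0.1162] [-13.5767 -13.6477  89.2457]
[322.9313 331.2666] [322.7833 354.9354]
[ 0.5697 -0.1241  0.1998] [ 0.5595 -0.048   0.3161] [ 0.0768  0.0005 -0.1162] [-13.5793 -13.6462  89.2446]
[322.8531 331.2913] [322.6973 354.9612]
```

View pics/c6.png

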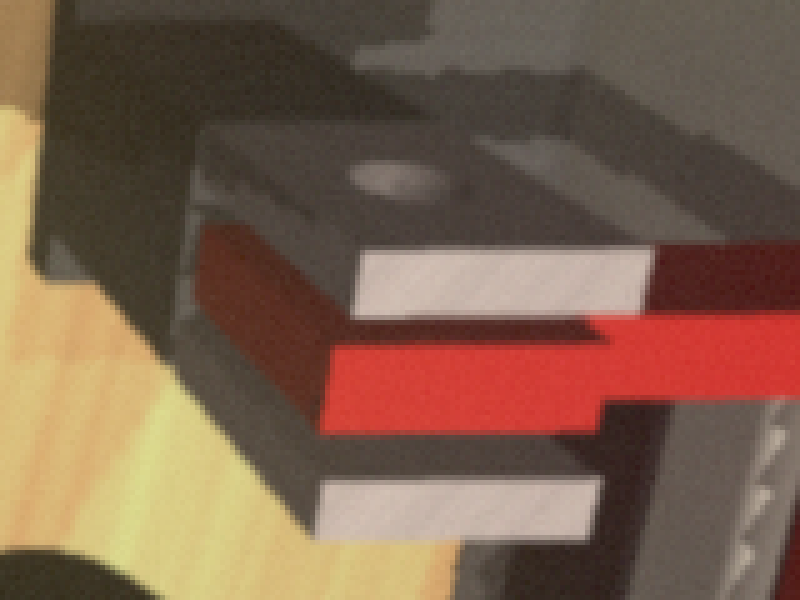

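View pics/c7.png

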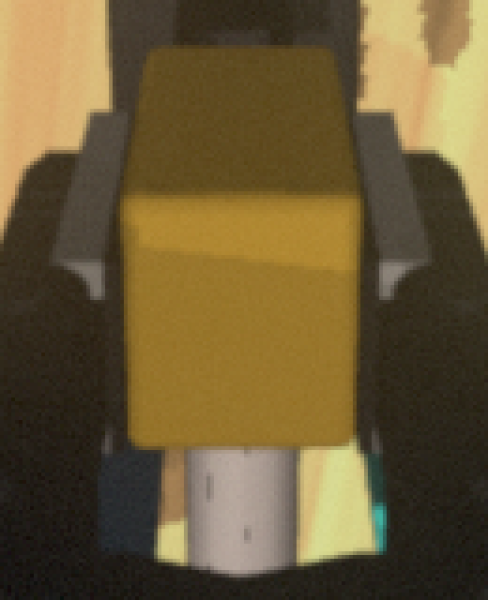

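```bash
cat > m2.py <<'E'
from h import *
np.set_printoptions(precision=4,suppress=True)
w=manip.snapshot('wrist');q=manip.sense()
def TT(p,quat):
    T=np.eye(4);T[:3,:3]=R.from_quat(quat).as_matrix();T[:3,3]=p;return T
T0=TT(q['tcp_pos'],q['tool_rot']);H=np.linalg.inv(T0)@w['world_from_camera']
T4=TT([.4402,-.2244,.2137],[.65585,.75489,0,0])
w4=dict(K=w['K'],world_from_camera=T4@H)
s=600/160
B=np.array([atz(w4,(260+u/(488/130)-.4,260+v/s-.4),.2137+.0103) for u,v in [(122,195),(360,195),(355,447),(130,447)]])
print('block in world',B,B.mean(0)); print('in tool',(B.mean(0)-T4[:3,3])@T4[:3,:3])
print(np.linalg.norm(B[1]-B[0]),np.linalg.norm(B[2]-B[3]),np.linalg.norm(B[1]-B[2]))
def go(c,ox,oy,z): return np.array([atz(w4,(ox+u/5-.4,oy+v/5-.4),z) for u,v in c])
E1=go([(357,248),(655,248),(645,316),(350,316)],430,230,.125);E2=go([(320,480),(602,477),(592,539),(315,537)],430,230,.125)
c=(E1.mean(0)+E2.mean(0))/2;d=E1[1]+E1[2]-E1[0]-E1[3]+E2[1]+E2[2]-E2[0]-E2[3]
print('clamp',c,np.degrees(np.arctan2(d[1],d[0])),'len',np.linalg.norm(E1[1]-E1[0]),np.linalg.norm(E2[1]-E2[0]))
d=E1.mean(0)-E2.mean(0);print(np.degrees(np.arctan2(d[1],d[0]))-90,np.linalg.norm(d))
E
python3 m2.py
```

```text
block in world [[ 0.4269 -0.2078  0.224 ]
 [ 0.4492 -0.2047  0.224 ]
 [ 0.4535 -0.233   0.224 ]
 [ 0.4309 -0.2362  0.224 ]] [ 0.4401 -0.2204  0.224 ]
in tool [ 0.0039  0.0005 -0.0103]
0.022495032086188426 0.022796046952214828 0.02860808512220159
clamp [ 0.582  -0.2393  0.125 ] 8.109351280217684 len 0.03959040104882455 0.03913285490728277
8.237515131238439 0.03456173260460236
```

The two yoke estimates differ because I took both pictures while the arm was still settling. I'll go back and take a settled view.

```bash
python3 - <<'E'
from h import *
rows([0.475,-0.235,0.235],goal_down(8),4)
E
```

```text
[[-0.0241,-0.0273,-0.0088,0.0,0.0,0.0],[-0.0242,-0.0273,-0.0088,0.0,0.0,0.0],[-0.0241,-0.0274,-0.0088,0.0,0.0,0.0],[-0.0242,-0.0273,-0.0088,0.0,0.0,0.0]]
end [ 0.475 -0.235  0.235] [ 0.6558  0.7549 -0.      0.    ]
```

Emit:
{"fn": "play_rows", "kwargs": {"steps": [[[-0.024,-0.027,-0.009,0,0,0],[-0.024,-0.027,-0.009,0,0,0],[-0.024,-0.0275,-0.009,0,0,0],[-0.024,-0.0275,-0.009,0,0,0],[0,0,0,0,0,0],[0,0,0,0,0,0],[0,0,0,0,0,0],[0,0,0,0,0,0]]]}}

```text
t: 9.93
tcp_pos: [0.4756, -0.2336, 0.2355]
tool_rot: [0.655, 0.755, 0.0, -0.0]
force: [0.2, 0.4, -1.7]
finger_gap: 0.276
```

```bash
python3 - <<'E'
from h import *
np.set_printoptions(precision=4,suppress=True)
import pickle
for i in range(3):
    w=snap('wrist','w6.png');q=manip.sense();print(q['t'],q['tcp_pos'],q['tool_rot'],w['world_from_camera'][:3,3])
pickle.dump((w,q),open('w6.pkl','wb'))
for l in ['yoke_mouth','clamp','pin_head']:
    print(l,[(np.round(r['point'],1).tolist(),round(r['score'],2)) for r in manip.pinpoint(l,w)[:3]])
a=cv2.imread('pics/w6.png')
cv2.imwrite('pics/c8.png',cv2.resize(a[210:330,400:560],(800,600),interpolation=3))
E
```

```text
9.975 [ 0.4756 -0.2337  0.2355] [ 0.6554  0.7553  0.     -0.0003] [ 0.4653 -0.1575  0.3517]
10.025 [ 0.4755 -0.2338  0.2356] [ 0.6554  0.7552  0.     -0.0002] [ 0.4653 -0.1576  0.3518]
10.075 [ 0.4755 -0.234   0.2356] [ 0.6555  0.7552  0.     -0.0002] [ 0.4652 -0.1577  0.3518]
yoke_mouth [([462.0, 245.8], 0.85)]
clamp [([426.6, 237.4], 0.85)]
pin_head [([343.8, 368.7], 0.78), ([322.4, 321.6], 0.76)]
```

View pics/w6.png

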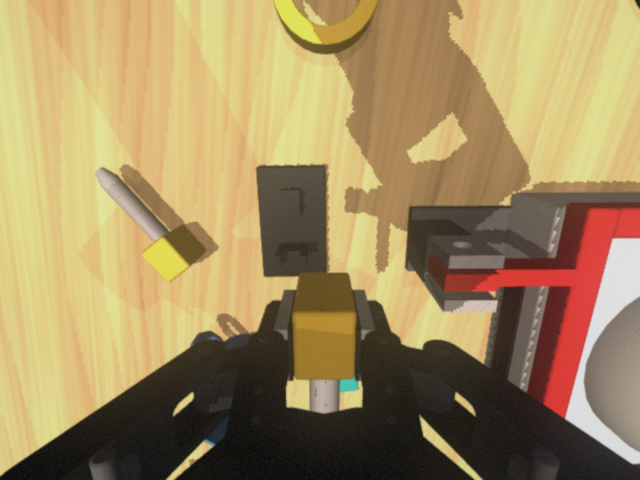

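View pics/c8.png

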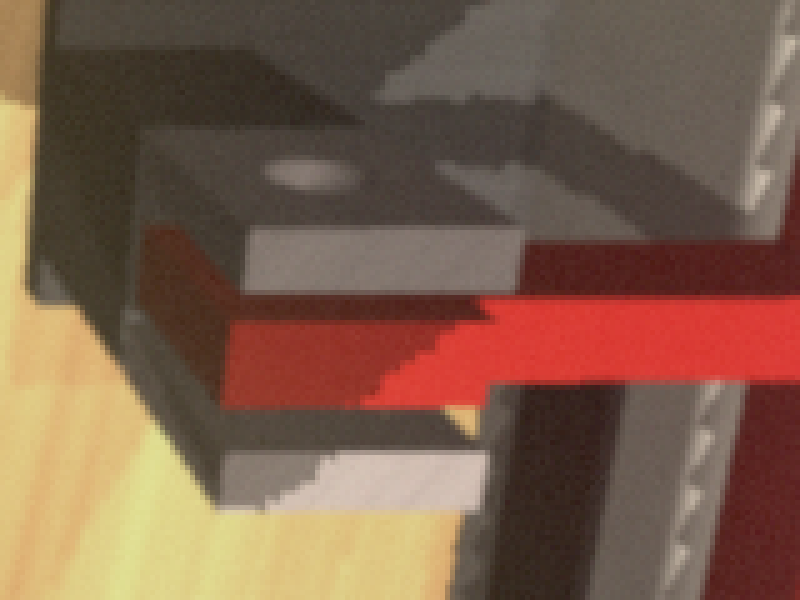

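```bash
cat > m3.py <<'E'
from h import *
import pickle
np.set_printoptions(precision=4,suppress=True)
w,q=pickle.load(open('w6.pkl','rb'))
uv=np.array([(246,228),(524,226),(519,292),(243,293),(221,452),(489,449),(484,509),(218,510)])/5-.4+[400,210]
P=np.array([atz(w,u,.125) for u in uv]);M=np.array([(-20,23),(20,23),(20,13),(-20,13),(-20,-13),(20,-13),(20,-23),(-20,-23)])/1000
def fit(M,P):
    a=(M-M.mean(0));b=P[:,:2]-P[:,:2].mean(0);th=np.arctan2((a[:,0]*b[:,1]-a[:,1]*b[:,0]).sum(),(a*b).sum());c,s=np.cos(th),np.sin(th)
    Rm=np.array([[c,-s],[s,c]]);t=P[:,:2].mean(0)-Rm@M.mean(0);return np.degrees(th),t,Rm,(P[:,:2]-(M@Rm.T+t))*1000, np.sqrt((b**2).sum()/(a**2).sum())
th,t,Rm,res,sc=fit(M,P);print('clamp yaw',th,'org',t,'scale',sc);print(res.T)
print('hole proj',((proj(w,[*(t+Rm@[0,.023]),.1])-[400,210])+.4)*5)
T=np.eye(4);T[:3,:3]=R.from_quat(q['tool_rot']).as_matrix();T[:3,3]=q['tcp_pos']
# block top corners same picture as w4 (rigid in hand)
B=np.array([atz(w,(260+u/(488/130)-.4,260+v/3.75-.4),T[2,3]+.0103) for u,v in [(122,195),(360,195),(355,447),(130,447)]])
MB=np.array([(-12,15),(12,15),(12,-15),(-12,-15)])/1000
tb=fit(MB,B);print('block yaw',tb[0],tb[1],tb[3].T,tb[4]);off=(np.r_[tb[1],T[2,3]]-T[:3,3])@T[:3,:3];print('block offset tool',off,'tcp',T[:3,3])
print('tool yaw',np.degrees(np.arctan2(T[1,1],T[0,1])))
np.savez('clamp.npz',th=th,t=t,Rm=Rm,off=off)
E
python3 m3.py; python3 - <<'E'
import cv2
a=cv2.imread('pics/w6.png')
cv2.imwrite('pics/c9.png',cv2.resize(a[260:420,260:390],(488,600),interpolation=3))
E
```

```text
clamp yaw 8.66550770412592 org [ 0.5886 -0.2437] scale 0.9952004023528827
[[-0.2314 -0.3162  0.5093  0.3466 -0.4244 -0.3038  0.3983  0.0216]
 [-0.2246 -0.3152 -0.3727 -0.1694  0.1135  0.2544  0.281   0.4331]]
hole proj [318.2335 173.0961]
block yaw 8.297174748855925 [ 0.4754 -0.2298] [[ 0.8216 -0.6677 -0.6741  0.5202]
 [-0.5598 -0.8432  0.5842  0.8188]] 0.9491563673255003
block offset tool [0.0041 0.0006 0.    ] tcp [ 0.4755 -0.234   0.2356]
tool yaw 8.083165847406898
```

View pics/c9.png

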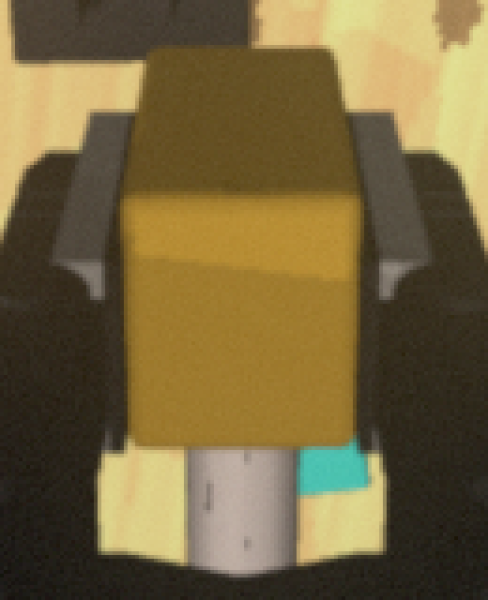

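```bash
cat > m4.py <<'E'
from h import *
import pickle
np.set_printoptions(precision=4,suppress=True)
w,q=pickle.load(open('w6.pkl','rb'))
uv=np.array([(260+u/(488/130)-.4,260+v/3.75-.4) for u,v in [(122,195),(360,195),(355,447),(128,447),(150,46),(334,46)]])
M=np.array([(-12,15,20),(12,15,20),(12,-15,20),(-12,-15,20),(-12,15,-20),(12,15,-20)])/1000.
ok,rv,tv=cv2.solvePnP(M,uv,w['K'],None)
pr=cv2.projectPoints(M,rv,tv,w['K'],None)[0][:,0];print('res px',(pr-uv).T)
C=w['world_from_camera'];X=C[:3,:3]@tv[:,0]+C[:3,3];Rb=C[:3,:3]@R.from_rotvec(rv[:,0]).as_matrix()
T=R.from_quat(q['tool_rot']).as_matrix();print('block world',X,'in tool',(X-q['tcp_pos'])@T);print(Rb)
print('pin y dir yaw',np.degrees(np.arctan2(Rb[1,1],Rb[0,1]))-90,'pitch',np.degrees(np.arcsin(Rb[2,1])))
# hypothesis: tool offset (ox,oy,+.0097) level, yaw tool
for off in [(0,0,.0097),(0.002,0.0005,.0097),(0.004,0.0005,.0097),(.002,.0005,.0125)]:
    c=q['tcp_pos']+T@np.array(off);a=np.radians(8.1);Rz=np.array([[np.cos(a),-np.sin(a),0],[np.sin(a),np.cos(a),0],[0,0,1]])
    print(off,(np.array([proj(w,c+Rz@m) for m in M])-uv).round(1).tolist())
E
python3 m4.py
```

```text
res px [[-0.3088  0.3096 -0.297   0.3005 -0.0099  0.0046]
 [-0.0122 -0.0174  0.0076 -0.0292  0.0446  0.0205]]
block world [ 0.476 -0.234  0.22 ] in tool [-0.0001  0.0005  0.0156]
[[ 0.9898 -0.1426 -0.0033]
 [ 0.1426  0.9897  0.0086]
 [ 0.002  -0.009   1.    ]]
pin y dir yaw 8.197481316589887 pitch -0.5166483752671095
(0, 0, 0.0097) [[-3.2, 8.5], [0.5, 8.5], [-0.4, 10.5], [-2.4, 10.4], [-2.1, 4.3], [-0.3, 4.3]]
(0.002, 0.0005, 0.0097) [[-2.0, 3.5], [2.1, 3.6], [1.1, 6.2], [-1.2, 6.1], [-1.1, 0.4], [0.9, 0.4]]
(0.004, 0.0005, 0.0097) [[-2.1, -1.5], [2.2, -1.5], [1.2, 1.8], [-1.3, 1.8], [-1.2, -3.6], [1.0, -3.5]]
(0.002, 0.0005, 0.0125) [[-1.2, -0.4], [1.3, -0.3], [0.4, 1.1], [-0.6, 1.1], [-0.7, -1.8], [0.5, -1.8]]
```

```bash
python3 - <<'E'
from h import *
p,Q=rows([0.5698,-0.1201,0.19],goal_down(8.4),4)
rows([0.5698,-0.1201,0.1097],goal_down(8.4),3,p,Q)
E
```

```text
[[0.0249,0.0274,0.0114,-0.0,-0.0,-0.1],[0.0249,0.0274,0.0115,-0.0,-0.0,-0.1],[0.0249,0.0275,0.0114,-0.0,-0.0,-0.1],[0.0248,0.0275,0.0115,-0.0,-0.0,-0.0]]
end [ 0.5698 -0.1201  0.19  ] [ 0.6537  0.7567  0.     -0.    ]
[[0.0,-0.0,0.0268,-0.0,-0.0,-0.0],[0.0,-0.0,0.0267,-0.0,-0.0,-0.0],[0.0,-0.0,0.0268,-0.0,-0.0,-0.0]]
end [ 0.5698 -0.1201  0.1097] [ 0.6537  0.7567  0.     -0.    ]
```

Emit:
{"fn": "play_rows", "kwargs": {"steps": [[[0.025,0.0275,0.0115,0,0,-0.1],[0.025,0.0275,0.0115,0,0,-0.1],[0.025,0.0275,0.0115,0,0,-0.1],[0.0245,0.0275,0.0115,0,0,0],[0,0,0.027,0,0,0],[0,0,0.0265,0,0,0],[0,0,0.0265,0,0,0],[0,0,0,0,0,0],[0,0,0,0,0,0],[0,0,0,0,0,0]]]}}

```text
t: 11.48
tcp_pos: [0.5708, -0.1208, 0.1112]
tool_rot: [0.654, 0.757, 0.0, 0.001]
force: [0.5, 0.7, -1.3]
finger_gap: 0.277
```

```bash
python3 - <<'E'
from h import *
np.set_printoptions(precision=4,suppress=True)
for i in range(3):
    s=snap('side','s7.png');q=manip.sense();print(q['t'],q['tcp_pos'],q['tool_rot'],q['force'])
w=snap('wrist','w7.png');t=snap('top','t7.png')
for l in ['yoke_mouth','pin_head','pin_tip']:
  for n,p in (('w',w),('s',s)):
    print(l,n,[(np.round(r['point'],1).tolist(),round(r['score'],2)) for r in manip.pinpoint(l,p)[:3]])
cv2.imwrite('pics/c10.png',np.hstack([cv2.resize(cv2.imread('pics/s7.png')[170:250,300:380],(400,400),interpolation=3),cv2.resize(cv2.imread('pics/t7.png')[200:280,340:420],(400,400),interpolation=3)]))
cv2.imwrite('pics/c11.png',cv2.resize(cv2.imread('pics/w7.png')[330:450,260:390],(650,600),interpolation=3))
E
```

```text
11.525 [ 0.5707 -0.1207  0.1111] [0.6539 0.7566 0.0004 0.0012] [-0.3475  0.2381 -1.398 ]
11.575 [ 0.5706 -0.1206  0.111 ] [0.6539 0.7566 0.0004 0.0011] [-0.4857 -0.405  -3.3566]
11.625 [ 0.5704 -0.1205  0.1108] [0.6539 0.7566 0.0003 0.0009] [-0.0353 -0.1031 -1.2878]
yoke_mouth w [([322.7, 322.0], 0.7)]
yoke_mouth s [([304.2, 395.1], 0.22)]
pin_head w [([323.3, 321.8], 0.68)]
pin_head s [([325.5, 231.3], 0.54), ([371.9, 211.5], 0.45), ([418.5, 244.5], 0.42)]
pin_tip w []
pin_tip s [([337.5, 221.4], 0.53), ([353.0, 209.1], 0.52)]
```

View pics/c10.png

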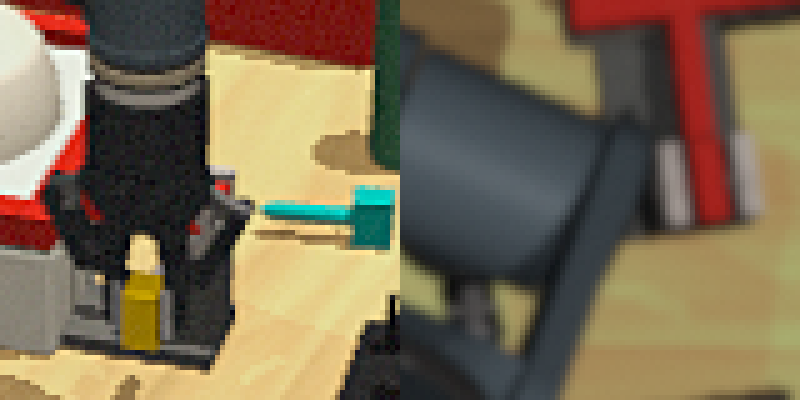

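View pics/c11.png

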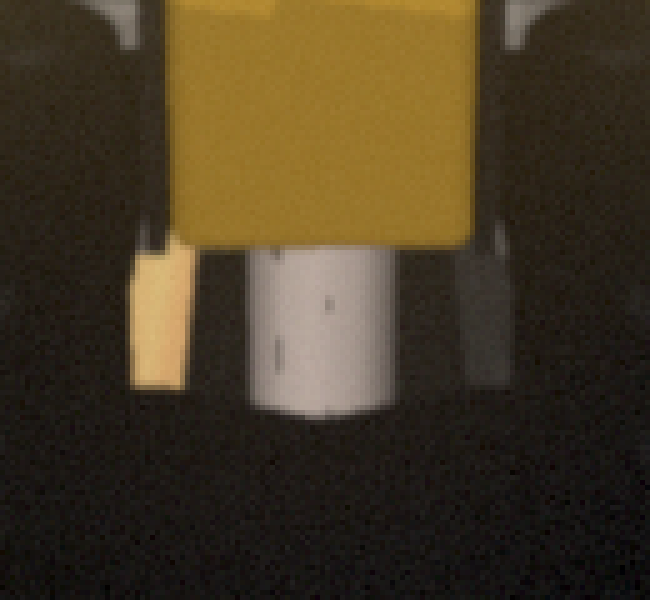

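```bash
python3 - <<'E'
from h import *
np.set_printoptions(precision=2,suppress=True)
s=snap('side');q=manip.sense();print(q['tcp_pos'],q['force'])
a=np.radians(8.4);y=np.array([-np.sin(a),np.cos(a),0]);x=np.array([np.cos(a),np.sin(a),0])
t=np.array([.5886,-.2437,0]);
print('hole',proj(s,t+.023*y+[0,0,.1]),'seen 338,215.2')
for X in (-.02,.02):
  for Y in (.023,-.023): print('ear top',X,Y,proj(s,t+X*x+Y*y+[0,0,.125]))
for oz in (.0097,.0156):
  for ox in (0,.004):
    c=q['tcp_pos']+ox*y-[0,0,oz]
    print(oz,ox,[proj(s,c+dx*x+.015*y+[0,0,dz]) for dx,dz in ((-.012,.02),(.012,.02),(-.012,-.02),(.012,-.02))])
a=cv2.imread('pics/s0.png') if 0 else cv2.imread('pics/side0.png')
cv2.imwrite('pics/c12.png',np.hstack([cv2.resize(a[190:230,320:360],(400,400),interpolation=cv2.INTER_CUBIC),cv2.resize(cv2.imread('pics/s7.png')[215:255,310:350],(400,400),interpolation=2)]))
E
```

```text
[ 0.57 -0.12  0.11] [ 0.28  0.14 -1.34]
hole [336.58 216.03] seen 338,215.2
ear top -0.02 0.023 [342.66 210.24]
ear top -0.02 -0.023 [346.16 203.5 ]
ear top 0.02 0.023 [330.71 208.53]
ear top 0.02 -0.023 [334.45 201.87]
0.0097 0 [array([330.63, 229.77]), array([323.09, 228.61]), array([330.57, 240.7 ]), array([323.12, 239.52])]
0.0097 0.004 [array([330.28, 230.44]), array([322.72, 229.28]), array([330.22, 241.39]), array([322.76, 240.2 ])]
0.0156 0 [array([330.62, 231.4 ]), array([323.09, 230.24]), array([330.56, 242.29]), array([323.13, 241.1 ])]
0.0156 0.004 [array([330.27, 232.07]), array([322.73, 230.91]), array([330.21, 242.97]), array([322.77, 241.79])]
```

View pics/c12.png

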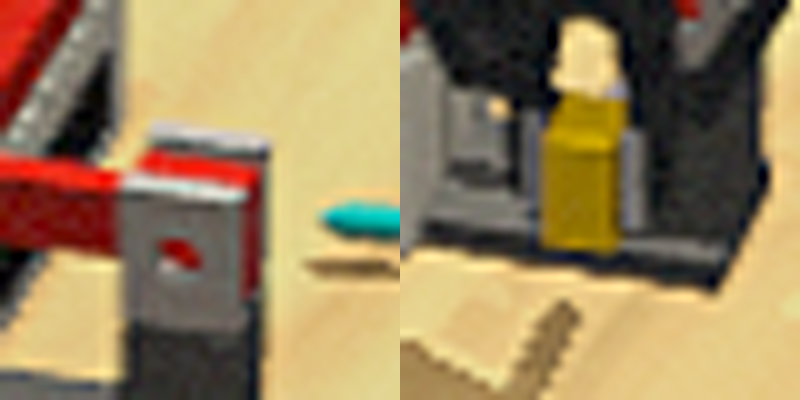

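The side view agrees with the kinematics: block and hole share the same 1–1.5 px bias, so the pin is lined up with the hole. I'm starting the insertion slowly and watching the force.

```bash
cat > ax.py <<'E'
from h import *
def clampf(p):
    a=np.radians(8.4);x=np.array([np.cos(a),np.sin(a)]);y=np.array([-x[1],x[0]]);d=np.array(p[:2])-[.58805,-.2438];return d@x,d@y,p[2]
if __name__=='__main__':
    q=manip.sense();print('t',q['t'],'tcp in clamp mm',np.round(np.array(clampf(q['tcp_pos']))*1000,1),'F',q['force'].round(1),'M',q['ft_torque'].round(2),'gap',round(q['finger_gap'],3));
    Q=R.from_quat(q['tool_rot']).as_matrix();print('yaw',np.degrees(np.arctan2(Q[1,1],Q[0,1])).round(2),'tilt z',Q[:,2].round(4))
E
python3 ax.py
```

```text
t 12.075 tcp in clamp mm [1.000e-01 1.249e+02 1.098e+02] F [ 0.3  0.1 -1.3] M [0.07 0.03 0.04] gap 0.273
yaw 8.33 tilt z [-0.  0. -1.]
```

Emit:
{"fn": "play_rows", "kwargs": {"steps": [[[-0.01,0,0,0,0,0],[-0.01,0,0,0,0,0],[-0.005,0,0,0,0,0],[-0.005,0,0,0,0,0],[-0.005,0,0,0,0,0],[0,0,0,0,0,0]]]}}

```text
t: 12.82
tcp_pos: [0.5751, -0.1553, 0.1098]
tool_rot: [0.654, 0.756, 0.0, 0.0]
force: [0.3, 0.4, -1.3]
finger_gap: 0.274
```

```bash
python3 ax.py
```

```text
t 12.825 tcp in clamp mm [1.000e-01 8.940e+01 1.098e+02] F [ 0.3  0.4 -1.3] M [ 0.03  0.03 -0.04] gap 0.274
yaw 8.3 tilt z [ 2.e-04 -1.e-04 -1.e+00]
```

Emit:
{"fn": "play_rows", "kwargs": {"steps": [[[-0.006,0,0,0,0,0],[-0.006,0,0,0,0,0],[-0.006,0,0,0,0,0],[0,0,0,0,0,0]]]}}

```text
t: 13.32
tcp_pos: [0.5778, -0.1734, 0.1099]
tool_rot: [0.654, 0.756, 0.0, 0.0]
force: [0.3, -0.0, -0.7]
finger_gap: 0.272
```

```bash
python3 ax.py
```

```text
t 13.325 tcp in clamp mm [  0.2  71.1 109.9] F [ 0.3 -0.  -0.7] M [-0.03  0.02 -0.04] gap 0.272
yaw 8.29 tilt z [ 4.e-04 -3.e-04 -1.e+00]
```

Emit:
{"fn": "play_rows", "kwargs": {"steps": [[[-0.006,0,0,0,0,0],[-0.006,0,0,0,0,0],[-0.006,0,0,0,0,0],[-0.005,0,0,0,0,0],[0,0,0,0,0,0]]]}}

```text
t: 13.95
tcp_pos: [0.5811, -0.196, 0.1098]
tool_rot: [0.654, 0.756, 0.0, 0.0]
force: [0.7, 0.3, -1.7]
finger_gap: 0.274
```

```bash
python3 ax.py
```

```text
t 13.95 tcp in clamp mm [1.000e-01 4.830e+01 1.098e+02] F [ 0.7  0.3 -1.7] M [-0.01 -0.01 -0.01] gap 0.274
yaw 8.29 tilt z [ 2.e-04 -1.e-04 -1.e+00]
```

Emit:
{"fn": "play_rows", "kwargs": {"steps": [[[-0.004,0,0,0,0,0],[-0.004,0,0,0,0,0],[-0.002,0,0,0,0,0],[0,0,0,0,0,0]]]}}

```text
t: 14.45
tcp_pos: [0.5824, -0.2056, 0.1098]
tool_rot: [0.654, 0.757, 0.0, 0.0]
force: [-1.1, 0.6, -1.9]
finger_gap: 0.273
```

```bash
python3 ax.py
```

```text
t 14.45 tcp in clamp mm [  0.   38.7 109.8] F [-1.1  0.6 -1.9] M [0.05 0.07 0.04] gap 0.273
yaw 8.32 tilt z [ 0.  0. -1.]
```

Emit:
{"fn": "play_rows", "kwargs": {"steps": [[[-0.001,0,0,0,0,0],[-0.001,0,0,0,0,0],[-0.001,0,0,0,0,0],[0,0,0,0,0,0]]]}}

```text
t: 14.95
tcp_pos: [0.5829, -0.2084, 0.1098]
tool_rot: [0.654, 0.757, 0.0, 0.0]
force: [0.1, -0.1, -2.1]
finger_gap: 0.282
```

```bash
python3 ax.py
```

```text
t 14.95 tcp in clamp mm [1.000e-01 3.580e+01 1.098e+02] F [ 0.1 -0.1 -2.1] M [-0.05  0.04  0.06] gap 0.282
yaw 8.32 tilt z [ 1.e-04  0.e+00 -1.e+00]
```

Still free, so I'm going on in small steps until it touches.

Emit:
{"fn": "play_rows", "kwargs": {"steps": [[[-0.0015,0,0,0,0,0],[-0.0015,0,0,0,0,0],[0,0,0,0,0,0]]]}}

```text
t: 15.32
tcp_pos: [0.5829, -0.2094, 0.1098]
tool_rot: [0.654, 0.756, 0.001, -0.002]
force: [0.1, 5.6, -0.1]
finger_gap: 0.274
```

```bash
python3 ax.py; python3 - <<'E'
from h import *
w=snap('wrist','w8.png');s=snap('side','s8.png')
cv2.imwrite('pics/c13.png',np.hstack([cv2.resize(cv2.imread('pics/s8.png')[180:240,310:370],(400,400),interpolation=3),cv2.resize(cv2.imread('pics/w8.png')[300:430,260:390],(400,400),interpolation=3)]))
E
```

```text
t 15.325 tcp in clamp mm [-1.000e-01  3.480e+01  1.098e+02] F [ 0.1  5.6 -0.1] M [ 0.77 -0.08  0.02] gap 0.274
yaw 8.3 tilt z [-0.0012  0.0034 -1.    ]
```

View pics/c13.png

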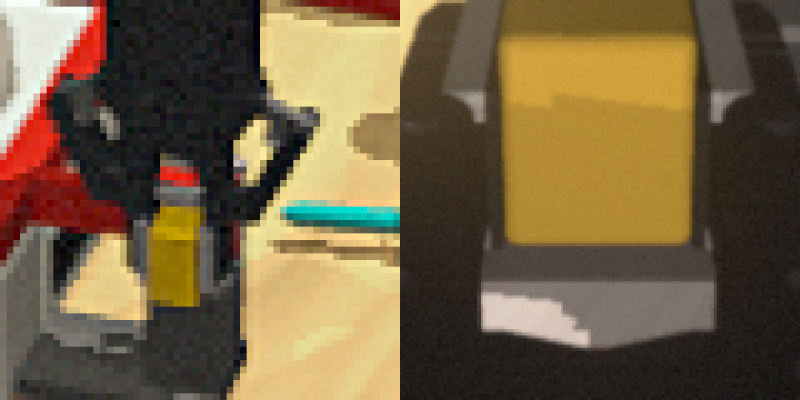

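The block is against the ear face: it touched at 34.8 mm with 5.6 N, and the pictures show it flush. I'm letting go.

Emit:
{"fn": "play_rows", "kwargs": {"steps": [[[0,0,0,0,0,0],[0,0,0,0,0,0],[0,0,0,0,0,0],[0,0,0,0,0,0]]], "fingers": 0.7}}

```text
t: 15.92
tcp_pos: [0.5833, -0.2117, 0.1099]
tool_rot: [0.654, 0.757, -0.0, 0.0]
force: [-0.0, -0.3, 0.5]
finger_gap: 0.701
```

```bash
python3 ax.py
```

```text
t 15.925 tcp in clamp mm [  0.   32.5 109.9] F [-0.  -0.3  0.5] M [-0.01  0.02  0.03] gap 0.701
yaw 8.32 tilt z [ 3.e-04 -3.e-04 -1.e+00]
```

Emit:
{"fn": "play_rows", "kwargs": {"steps": [[[0,0,-0.03,0,0,0],[0,0,-0.05,0,0,0],[0,0,-0.05,0,0,0],[0,-0.045,0,0,0,0],[0,-0.045,0,0,0,0],[0,0,0,0,0,0],[0,0,0,0,0,0],[0,0,0,0,0,0]]]}}

```text
t: 16.92
tcp_pos: [0.4955, -0.2247, 0.2399]
tool_rot: [0.654, 0.757, 0.0, 0.001]
force: [-0.2, 0.5, 0.8]
finger_gap: 0.7
```

```bash
python3 ax.py; python3 - <<'E'
from h import *
w=snap('wrist','w9.png');s=snap('side','s9.png')
cv2.imwrite('pics/c14.png',np.hstack([cv2.resize(cv2.imread('pics/s9.png')[180:240,310:370],(400,400),interpolation=3),cv2.resize(cv2.imread('pics/w9.png')[180:340,400:560],(400,400),interpolation=3)]))
E
```

```text
t 16.925 tcp in clamp mm [-88.8  32.4 239.9] F [-0.2  0.5  0.8] M [ 0.01  0.04 -0.05] gap 0.7
yaw 8.36 tilt z [ 1.2e-03 -7.0e-04 -1.0e+00]
```

View pics/c14.png

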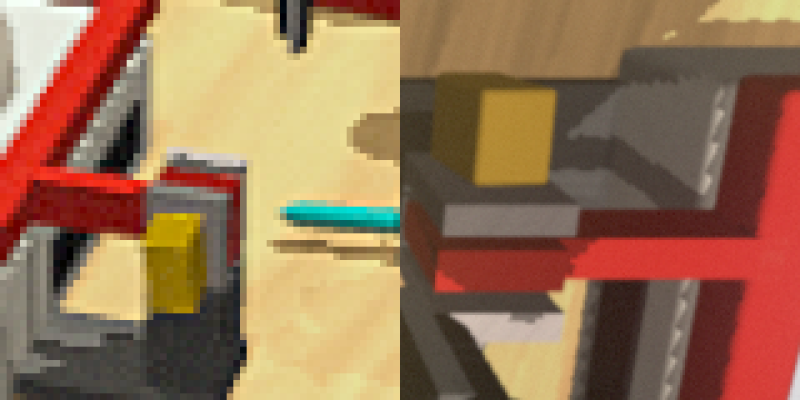

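```bash
python3 - <<'E'
from h import *
from ax import clampf
w=snap('wrist');print(w['world_from_camera'][:3,3])
f=160/400
def P(u,v,z): return np.round(np.array(clampf(atz(w,(400+(u-400)*f-.3,180+v*f-.3),z)))*1000,1)
print('block back edge',P(474,184,.119),P(548,186,.119),'front',P(480,90,.119),P(556,92,.119))
print('ear top',P(445,207,.125),P(578,207,.125),P(580,236,.125),P(445,236,.125))
E
```

```text
[ 0.48443648 -0.148291    0.3558362 ]
block back edge [ -9.6  27.5 119. ] [ 12.7  26.8 119. ] front [-10.6  56.3 119. ] [ 11.5  55.7 119. ]
ear top [-19.5  22.4 125. ] [ 19.7  22.4 125. ] [ 21.5  13.1 125. ] [-18.7  13.2 125. ]
```

The side crop shows the block at the ear, but the wrist measurement puts its back edge at 27 mm where 23 mm would be flush. That is a gap of up to about 4 mm, near the limit. I'll nudge it home with shut fingers and measure again.

Emit:
{"fn": "play_rows", "kwargs": {"steps": [[[0.02,0.03,0.02,0,0,0],[0.02,0.03,0.02,0,0,0],[0.02,0.0288,0.02,0,0,0],[0,0,0.03,0,0,0],[0,0,0.035,0,0,0],[0,0,0,0,0,0],[-0.008,0,0,0,0,0],[0,0,0,0,0,0]]], "fingers": 0}}

```text
t: 18.08
tcp_pos: [0.576, -0.1615, 0.1165]
tool_rot: [0.654, 0.756, 0.0, 0.002]
force: [-0.4, 0.4, 1.0]
finger_gap: 0.002
```

```bash
python3 ax.py; python3 - <<'E'
from h import *
w=snap('wrist','w10.png');s=snap('side','s10.png')
cv2.imwrite('pics/c15.png',np.hstack([cv2.resize(cv2.imread('pics/s10.png')[180:240,310:370],(400,400),interpolation=3),cv2.resize(cv2.imread('pics/w10.png')[280:440,240:400],(400,400),interpolation=3)]))
E
```

```text
t 18.075 tcp in clamp mm [1.000e-01 8.320e+01 1.165e+02] F [-0.4  0.4  1. ] M [-0.06  0.02  0.01] gap 0.002
yaw 8.28 tilt z [ 0.0037 -0.002  -1.    ]
```

View pics/c15.png

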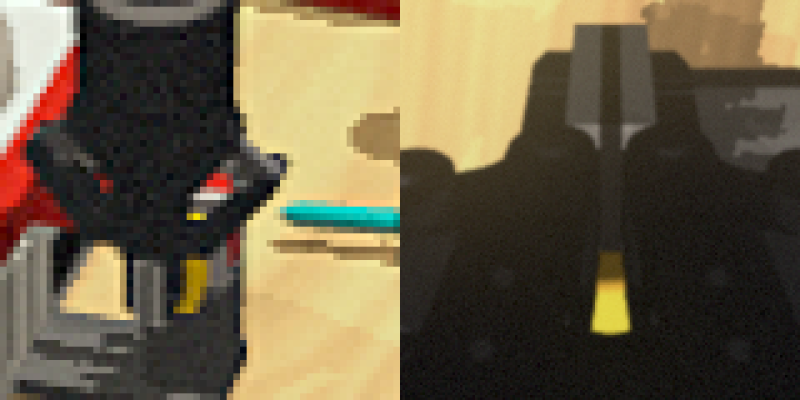

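Emit:
{"fn": "play_rows", "kwargs": {"steps": [[[-0.005,0,0,0,0,0],[-0.005,0,0,0,0,0],[-0.003,0,0,0,0,0],[0,0,0,0,0,0]]]}}

```text
t: 18.68
tcp_pos: [0.5765, -0.1733, 0.1148]
tool_rot: [0.654, 0.756, 0.0, 0.0]
force: [-0.6, 0.3, -0.4]
finger_gap: 0.001
```

```bash
python3 ax.py
```

```text
t 18.675 tcp in clamp mm [ -1.2  71.5 114.8] F [-0.6  0.3 -0.4] M [ 0.01 -0.03  0.05] gap 0.001
yaw 8.3 tilt z [ 0.  0. -1.]
```

Emit:
{"fn": "play_rows", "kwargs": {"steps": [[[-0.002,0,0,0,0,0],[-0.002,0,0,0,0,0],[0,0,0,0,0,0]]]}}

```text
t: 19.05
tcp_pos: [0.5771, -0.177, 0.1148]
tool_rot: [0.654, 0.757, 0.0, 0.0]
force: [0.1, 0.1, -0.6]
finger_gap: 0.002
```

```bash
python3 ax.py
```

```text
t 19.05 tcp in clamp mm [ -1.1  67.7 114.8] F [ 0.1  0.1 -0.6] M [-0.    0.02 -0.03] gap 0.002
yaw 8.33 tilt z [ 1.e-04 -0.e+00 -1.e+00]
```

Emit:
{"fn": "play_rows", "kwargs": {"steps": [[[-0.0015,0,0,0,0,0],[-0.0015,0,0,0,0,0],[0,0,0,0,0,0]]]}}

```text
t: 19.42
tcp_pos: [0.5772, -0.1795, 0.1148]
tool_rot: [0.654, 0.757, 0.0, -0.001]
force: [-0.1, 1.9, 1.4]
finger_gap: -0.0
```

```bash
python3 ax.py
```

```text
t 19.425 tcp in clamp mm [ -1.4  65.2 114.8] F [-0.1  1.9  1.4] M [ 0.17  0.08 -0.01] gap -0.0
yaw 8.32 tilt z [-7.e-04  8.e-04 -1.e+00]
```

Emit:
{"fn": "play_rows", "kwargs": {"steps": [[[-0.001,0,0,0,0,0],[-0.001,0,0,0,0,0],[0,0,0,0,0,0]]]}}

```text
t: 19.8
tcp_pos: [0.5772, -0.1802, 0.1151]
tool_rot: [0.654, 0.757, 0.001, -0.001]
force: [-1.0, 6.1, 3.1]
finger_gap: -0.003
```

```bash
python3 ax.py
```

```text
t 19.8 tcp in clamp mm [ -1.5  64.5 115.1] F [-1.   6.1  3.1] M [0.78 0.19 0.01] gap -0.003
yaw 8.32 tilt z [-0.0014  0.0026 -1.    ]
```

It touched at about 65 mm and went stiff at 64.5 mm with 6 N. Taking off half the 22 mm pad puts the block's outer face at 53.5 mm, so its centre is about 38.5 mm: home. I'm backing off, going up and heading for the console.

Emit:
{"fn": "play_rows", "kwargs": {"steps": [[[0.01,0,0,0,0,0],[0.02,0,0,0,0,0],[0.01,0,-0.03,0,0,0],[0,0,-0.05,0,0,0],[0,-0.02,-0.05,0,0,0],[0,-0.05,0,0,0,0],[-0.04,-0.03,0,0,0,0],[0,0,0,0,0,0],[0,0,0,0,0,0],[0,0,0,0,0,0]]]}}

```text
t: 21.05
tcp_pos: [0.4793, -0.1953, 0.2446]
tool_rot: [0.653, 0.757, 0.0, -0.0]
force: [-0.1, -0.2, 0.4]
finger_gap: -0.001
```

```bash
python3 ax.py; python3 - <<'E'
from h import *
import pickle
w=snap('wrist','w11.png');t=snap('top','t11.png')
pickle.dump(w,open('w11.pkl','wb'))
cv2.imwrite('pics/c16.png',np.hstack([cv2.resize(cv2.imread('pics/t11.png')[220:300,120:250],(480,300),interpolation=3) if 0 else cv2.resize(cv2.imread('pics/t11.png')[150:300,100:260],(400,375),interpolation=3),cv2.resize(cv2.imread('pics/w11.png')[180:330,400:560],(400,375),interpolation=3)]))
E
```

```text
t 21.05 tcp in clamp mm [-100.5   63.9  244.6] F [-0.1 -0.2  0.4] M [ 0.02 -0.01  0.04] gap -0.001
yaw 8.41 tilt z [-1.e-04  4.e-04 -1.e+00]
```

View pics/c16.png

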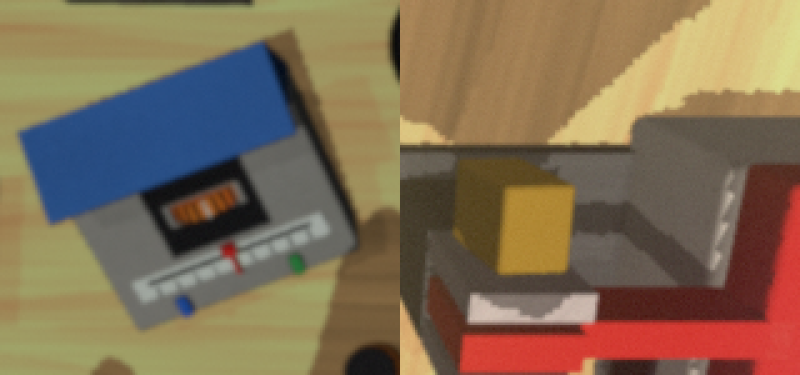

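The pin's block sits against the near ear; the right crop shows no gap. In the left crop the red pointer is near the middle at (232,255), green is to its right at (297,263), and blue is to its left at (185,305). So the pointer must go toward the console's −y. Next I move over to the console.

```bash
cat >> h.py <<'E'
def con_rot(yaw):  # tool z into panel, tool x downslope
    a=np.radians(yaw);xc=np.array([np.cos(a),np.sin(a),0]);zc=np.array([0,0,1.]);n=-.5736*xc+.8192*zc
    z=-n;x=-(.8192*xc+.5736*zc);y=np.cross(z,x);return R.from_matrix(np.c_[x,y,z])
E
python3 - <<'E'
from h import *
Q0=R.from_quat(manip.sense()['tool_rot']);print(goal_down(111).as_matrix().round(2),con_rot(21).as_matrix().round(2),manip.sense()['q'])
p,Q=rows([0.48,0.2,0.27],goal_down(111),10)
p,Q=rows([0.528,0.265,0.232],con_rot(21),5,p,Q)
E
```

```text
[[-0.93 -0.36  0.  ]
 [-0.36  0.93  0.  ]
 [-0.    0.   -1.  ]] [[-0.76 -0.36  0.54]
 [-0.29  0.93  0.21]
 [-0.57 -0.   -0.82]] [-6.03250357e-01  3.99487612e-01  1.71260793e+00  1.49688401e-04
  1.02978437e+00 -7.50368324e-01]
[[0.0391,0.0059,-0.0025,0.0,-0.0,-10.3],[0.0374,0.0128,-0.0025,0.0,-0.0,-10.3],[0.0345,0.0192,-0.0025,0.0,-0.0,-10.2],[0.0306,0.0251,-0.0025,0.0,-0.0,-10.3],[0.0256,0.0301,-0.0026,0.0,-0.0,-10.2],[0.0199,0.0342,-0.0025,0.0,-0.0,-10.3],[0.0135,0.0372,-0.0026,0.0,-0.0,-10.2],[0.0066,0.039,-0.0025,0.0,-0.0,-10.3],[-0.0004,0.0395,-0.0026,0.0,-0.0,-10.2],[-0.0074,0.0388,-0.0025,0.0,-0.0,-10.3]]
end [0.48 0.2  0.27] [-1.824e-01  9.832e-01  1.000e-04 -1.000e-04]
[[-0.0136,0.0087,0.0076,0.0,-7.0,0.0],[-0.0126,0.0087,0.0092,0.0,-7.0,0.0],[-0.0114,0.0087,0.0107,0.0,-7.0,0.0],[-0.01,0.0087,0.012,0.0,-7.0,0.0],[-0.0085,0.0087,0.0131,0.0,-7.0,0.0]]
end [0.528 0.265 0.232] [-0.174   0.9377  0.055   0.2956]
```

Emit:
{"fn": "play_rows", "kwargs": {"steps": [[[0.039,0.006,-0.0025,0,0,-10.3],[0.0375,0.013,-0.0025,0,0,-10.3],[0.0345,0.019,-0.0025,0,0,-10.2],[0.0305,0.025,-0.0025,0,0,-10.3],[0.0255,0.03,-0.0025,0,0,-10.2],[0.02,0.034,-0.0025,0,0,-10.3],[0.0135,0.037,-0.0025,0,0,-10.2],[0.0065,0.039,-0.0025,0,0,-10.3],[-0.0005,0.0395,-0.0025,0,0,-10.2],[-0.0075,0.039,-0.0025,0,0,-10.3]]]}}

```text
t: 22.4
tcp_pos: [0.48, 0.2007, 0.2698]
tool_rot: [-0.185, 0.983, -0.0, -0.0]
force: [0.6, -0.0, -0.8]
finger_gap: 0.002
```

Emit:
{"fn": "play_rows", "kwargs": {"steps": [[[-0.0135,0.0085,0.0075,0,-7,0],[-0.0125,0.0085,0.009,0,-7,0],[-0.0115,0.0085,0.0105,0,-7,0],[-0.01,0.009,0.012,0,-7,0],[-0.0085,0.009,0.013,0,-7,0],[0,0,0,0,0,0],[0,0,0,0,0,0],[0,0,0,0,0,0],[0,0,0,0,0,0]]]}}

```text
t: 23.52
tcp_pos: [0.5289, 0.2635, 0.2332]
tool_rot: [-0.173, 0.938, 0.055, 0.296]
force: [-0.3, -0.3, -0.8]
finger_gap: 0.002
```

```bash
python3 - <<'E'
from h import *
import pickle
np.set_printoptions(precision=4,suppress=True)
w=snap('wrist','w12.png');q=manip.sense();print(q['t'],q['tcp_pos'],q['tool_rot'],q['q'],q['force'])
pickle.dump((w,q),open('w12.pkl','wb'))
for l in ['wheel_crown','pointer_tip','green_tab','blue_tab','console']:
    print(l,[(np.round(r['point'],1).tolist(),round(r['score'],2)) for r in manip.pinpoint(l,w)[:3]])
E
```

```text
23.575 [0.5287 0.2635 0.233 ] [-0.1731  0.9377  0.0546  0.2962] [ 0.2395  0.401   1.9678  0.4145  0.1795 -2.0824] [ 0.2594 -0.2701 -0.4902]
wheel_crown []
pointer_tip [([322.4, 153.5], 0.72), ([325.6, 126.6], 0.35)]
green_tab []
blue_tab [([17.9, 30.1], 0.17)]
console [([327.3, 125.1], 0.75)]
```

View pics/w12.png

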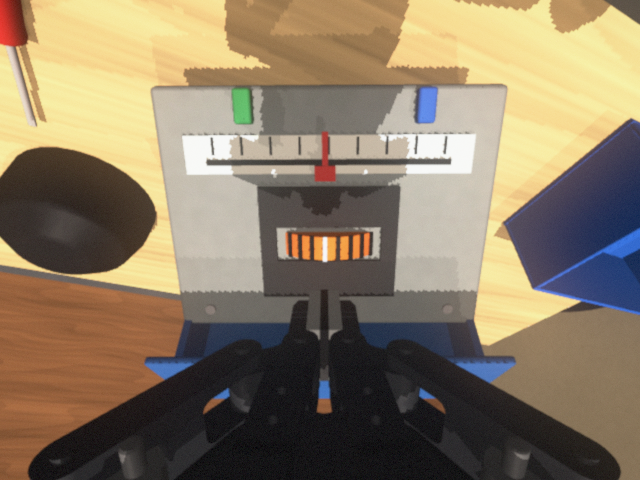

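The wrist view now squares up with the panel (right = console +y):
- **Wheel:** centred at (327,245).
- **Pointer:** red, at x = 325 and row 135–175.
- **Green tab:** at (242,105).
- **Blue tab:** at (427,105).
- **Fingertips:** just above the wheel, ending near (324,292).

```bash
python3 - <<'E'
from h import *
import pickle
np.set_printoptions(precision=4,suppress=True)
w,q=pickle.load(open('w12.pkl','rb'))
T=R.from_quat(q['tool_rot']).as_matrix()
C=atz(w,(327,244),.143);print('crown',C,'in tool',(C-q['tcp_pos'])@T)
# panel plane: passes crown -14mm n ; n from tool
a=np.radians(21)
for yaw in (21,):
    M=con_rot(yaw).as_matrix();n=-M[:,2];yc=np.array([-np.sin(np.radians(yaw)),np.cos(np.radians(yaw)),0]);up=-M[:,0]
    P0=C-.014*n
    def pl(u,v,h=0):
        o,d=ray(w,(u,v));k=((P0+h*n-o)@n)/(d@n);X=o+k*d-P0;return (np.array([X@yc,X@up])*1000).round(1)
    for nm,u,v in [('LL',152,88),('LR',506,86),('UL',183,322),('UR',474,320),('green L',233,97),('green R',252,97),('green',242,105),('blue',427,105),('ptr tip',325,133),('ptr base',325,173),('scaleL',183,155),('scaleR',474,155),('slotL',277,245),('slotR',380,245)]: print(nm,pl(u,v))
print('fingertip proj',proj(w,q['tcp_pos']+T@[0,0,.025]))
print(T.round(3))
E
python3 - <<'E'
import cv2
a=cv2.imread('pics/w12.png');cv2.imwrite('pics/c17.png',cv2.resize(a[80:280,220:440],(660,600),interpolation=3))
E
```

```text
crown [0.5794 0.2856 0.143 ] in tool [0.0065 0.0026 0.1055]
LL [-112.8 -101.3]
LR [ 115.3 -102.1]
UL [-114.7   69.6]
UR [117.3  68.2]
green L [-61.  -95.9]
green R [-48.7 -95.8]
green [-55.6 -91. ]
blue [ 65.4 -90.8]
ptr tip [ -1.3 -73.5]
ptr base [ -1.3 -47.2]
scaleL [-98.2 -59.4]
scaleR [100.4 -59.1]
slotL [-36.9   5.2]
slotR [39.4  5.3]
fingertip proj [323.2128 308.5994]
[[-0.765 -0.357  0.537]
 [-0.292  0.934  0.205]
 [-0.574 -0.    -0.819]]
```

View pics/c17.png

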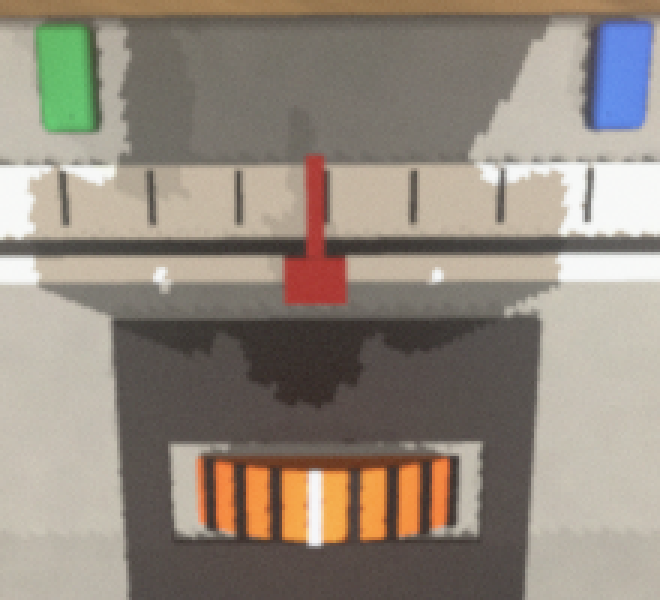

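```bash
python3 - <<'E'
from h import *
import pickle
np.set_printoptions(precision=4,suppress=True)
w,q=pickle.load(open('w12.pkl','rb'))
T=R.from_quat(q['tool_rot']).as_matrix();n=-T[:,2];yc=T[:,1];up=-T[:,0]
o,d=ray(w,(329,249))
for k in np.arange(.19,.26,.01):
    C=o+d*k;P0=C-.014*n
    def pl(u,v):
        o,dd=ray(w,(u,v));s=((P0-o)@n)/(dd@n);X=o+s*dd-P0;return (np.array([X@yc,X@up])*1000)
    print(k.round(3),'crown',C,'tool',(C-q['tcp_pos'])@T,'low w',pl(506,86)[0]-pl(152,88)[0],'up w',pl(474,320)[0]-pl(183,322)[0],'green-ptr',pl(242,100)[0]-pl(325,134)[0])
C=atz(w,(329,249),.143);print(C,(C-q['tcp_pos'])@T)
E
```

```text
0.19 crown [0.5493 0.2748 0.171 ] tool [0.0166 0.0033 0.0641] low w 188.14045737248546 up w 191.27304062493215 green-ptr -44.58054184880998
0.2 crown [0.5567 0.2779 0.1651] tool [0.0134 0.0034 0.0736] low w 197.32886358629005 up w 200.61443598218855 green-ptr -46.75776695742868
0.21 crown [0.5642 0.2809 0.1591] tool [0.0103 0.0036 0.0831] low w 206.51726980009477 up w 209.955831339445 green-ptr -48.934992066047386
0.22 crown [0.5716 0.2839 0.1532] tool [0.0071 0.0038 0.0926] low w 215.70567601389945 up w 219.29722669670144 green-ptr -51.11221717466604
0.23 crown [0.5791 0.2869 0.1472] tool [0.004  0.0039 0.1021] low w 224.89408222770396 up w 228.63862205395787 green-ptr -53.289442283284785
0.24 crown [0.5865 0.2899 0.1413] tool [0.0008 0.0041 0.1115] low w 234.08248844150864 up w 237.9800174112143 green-ptr -55.466667391903485
0.25 crown [0.5939 0.293  0.1353] tool [-0.0024  0.0043  0.121 ] low w 243.2708946553132 up w 247.32141276847068 green-ptr -57.643892500522234
0.26 crown [0.6014 0.296  0.1294] tool [-0.0055  0.0044  0.1305] low w 252.4593008691179 up w 256.6628081257271 green-ptr -59.82111760914089
[0.5844 0.2891 0.143 ] [0.0017 0.0041 0.1088]
```

Emit:
{"fn": "play_rows", "kwargs": {"steps": [[[0,0.009,0.025,0,0,0],[0.001,0.009,0.025,0,0,0],[0,0,0.022,0,0,0],[0,0,0,0,0,0],[0,0,0,0,0,0],[0,0,0,0,0,0]]]}}

```text
t: 24.58
tcp_pos: [0.5594, 0.2947, 0.1737]
tool_rot: [-0.173, 0.938, 0.055, 0.296]
force: [0.9, -0.2, -0.5]
finger_gap: 0.001
```

```bash
cat > cx.py <<'E'
from h import *
import pickle,sys
np.set_printoptions(precision=4,suppress=True)
_,q0=pickle.load(open('w12.pkl','rb'));T0=R.from_quat(q0['tool_rot']).as_matrix();n=-T0[:,2]
Cr=np.array([.5844,.2891,.143])
q=manip.sense();T=R.from_quat(q['tool_rot']).as_matrix()
tip=q['tcp_pos']+T[:,2]*.025-Cr
print('t',round(q['t'],2),'tip rel crown [y,out,up]mm',np.round([tip@T0[:,1]*1e3,tip@n*1e3,-tip@T0[:,0]*1e3],1),'Fn',round(q['force']@n,2),'Fy',round(q['force']@T0[:,1],2),'F',q['force'].round(1),'q',q['q'].round(2),'rot err deg',np.degrees(R.from_matrix(T0.T@T).as_rotvec()).round(1))
if len(sys.argv)>1:
    w=snap('wrist',sys.argv[1]+'.png');pickle.dump((w,q),open(sys.argv[1]+'.pkl','wb'))
    a=cv2.imread('pics/'+sys.argv[1]+'.png')
    hsv=cv2.cvtColor(a,cv2.COLOR_BGR2HSV)
    def cen(m,lo=20):
        nn,l,st,c=cv2.connectedComponentsWithStats(m.astype(np.uint8));return sorted([(int(st[i,4]),c[i].round(1).tolist(),st[i,:4].tolist()) for i in range(1,nn) if st[i,4]>lo],reverse=True)[:3]
    H,S,V=cv2.split(hsv)
    print('red',cen(((H<6)|(H>174))&(S>130)&(V>70)));print('green',cen((H>45)&(H<80)&(S>80)&(V>60)));print('blue',cen((H>105)&(H<125)&(S>120)&(V>60))[:3])
E
python3 cx.py w13
```

```text
t 24.57 tip rel crown [y,out,up]mm [14.1 12.4  0.2] Fn -0.89 Fy -0.52 F [ 0.9 -0.2 -0.5] q [ 0.29  0.56  1.91  0.62  0.08 -2.25] rot err deg [-0.  0. -0.]
red [(1102, [286.4, 177.6], [272, 133, 31, 70])]
green [(1368, [163.2, 94.2], [147, 68, 33, 54])]
blue [(5181, [615.9, 284.4], [562, 214, 78, 127]), (1217, [433.0, 92.3], [420, 67, 28, 52]), (273, [323.8, 400.2], [318, 387, 13, 26])]
```

View pics/w13.png

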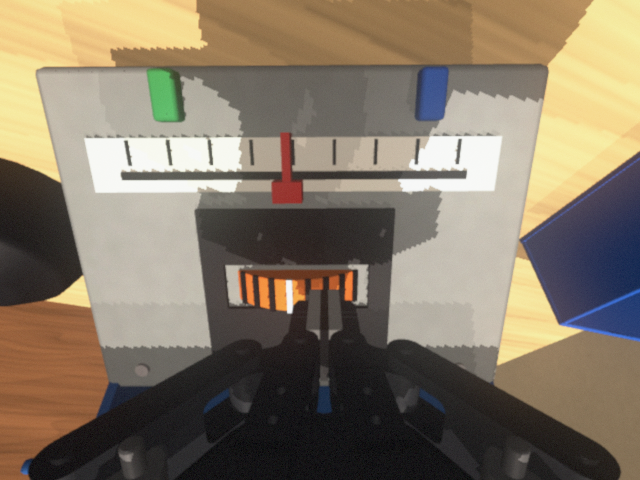

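q5 is down to 0.08, close to its limit. Before pressing I'll lean the tool 10° toward vertical about the fingertip, which still clears the brow.

Emit:
{"fn": "play_rows", "kwargs": {"steps": [[[-0.0015,0,0,0,3.3,0],[-0.0015,0,0,0,3.3,0],[-0.0015,0,0,0,3.4,0],[0,0,0,0,0,0],[0,0,0,0,0,0]]]}}

```text
t: 25.25
tcp_pos: [0.5618, 0.2979, 0.1751]
tool_rot: [-0.178, 0.958, 0.045, 0.221]
force: [0.6, 0.2, 0.3]
finger_gap: 0.001
```

```bash
python3 cx.py
```

```text
t 25.25 tip rel crown [y,out,up]mm [16.5 11.9 -0.2] Fn -0.12 Fy -0.01 F [0.6 0.2 0.3] q [ 0.3   0.55  1.8   0.12  0.34 -1.74] rot err deg [-0.5  9.  -0. ]
```

Emit:
{"fn": "play_rows", "kwargs": {"steps": [[[-0.001,-0.002,0.005,0,0,0],[-0.0005,0,0.003,0,0,0],[0,0,0,0,0,0],[0,0,0,0,0,0]]]}}

```text
t: 25.75
tcp_pos: [0.5676, 0.298, 0.1683]
tool_rot: [-0.178, 0.958, 0.044, 0.221]
force: [-0.3, -0.1, 0.1]
finger_gap: -0.002
```

```bash
python3 cx.py
```

```text
t 25.75 tip rel crown [y,out,up]mm [14.5  3.2  0.4] Fn 0.23 Fy 0.03 F [-0.3 -0.1  0.1] q [ 0.29  0.57  1.79  0.12  0.33 -1.75] rot err deg [-0.5  9.  -0.1]
```

Emit:
{"fn": "play_rows", "kwargs": {"steps": [[[0,0,0.002,0,0,0],[-0.0005,0,0.002,0,0,0],[0,0,0,0,0,0]]]}}

```text
t: 26.12
tcp_pos: [0.5697, 0.2989, 0.1651]
tool_rot: [-0.179, 0.958, 0.044, 0.221]
force: [-1.2, -0.8, 1.3]
finger_gap: 0.002
```

```bash
python3 cx.py
```

```text
t 26.12 tip rel crown [y,out,up]mm [14.6 -0.7  0.4] Fn 1.92 Fy -0.35 F [-1.2 -0.8  1.3] q [ 0.29  0.57  1.79  0.12  0.33 -1.75] rot err deg [-0.5  9.  -0.1]
```

Emit:
{"fn": "play_rows", "kwargs": {"steps": [[[-0.0005,0,0.002,0,0,0],[0,0,0.0015,0,0,0],[0,0,0,0,0,0]]]}}

```text
t: 26.5
tcp_pos: [0.5715, 0.2997, 0.1624]
tool_rot: [-0.179, 0.958, 0.044, 0.221]
force: [-2.6, -1.0, 4.1]
finger_gap: 0.001
```

```bash
python3 cx.py w14
```

```text
t 26.5 tip rel crown [y,out,up]mm [14.7 -4.   0.4] Fn 5.01 Fy 0.03 F [-2.6 -1.   4.1] q [ 0.29  0.58  1.79  0.12  0.32 -1.75] rot err deg [-0.5  9.  -0.1]
red [(1157, [284.3, 181.1], [269, 135, 32, 72])]
green [(1412, [160.4, 98.4], [145, 72, 33, 54])]
blue [(4073, [621.4, 312.6], [579, 245, 61, 130]), (1210, [432.2, 96.3], [420, 72, 26, 51]), (53, [77.9, 424.1], [73, 420, 12, 10])]
```

Emit:
{"fn": "play_rows", "kwargs": {"steps": [[[0,-0.003,0,0,0,0],[0,-0.003,0,0,0,0],[0,-0.003,0,0,0,0],[0,-0.003,0,0,0,0],[0,0,0,0,0,0]]]}}

```text
t: 27.18
tcp_pos: [0.5761, 0.288, 0.1623]
tool_rot: [-0.178, 0.958, 0.044, 0.221]
force: [-3.3, -1.6, 5.5]
finger_gap: -0.002
```

```bash
python3 cx.py w15
```

```text
t 27.18 tip rel crown [y,out,up]mm [ 2.1 -4.2  0.5] Fn 6.64 Fy -0.34 F [-3.3 -1.6  5.5] q [ 0.27  0.58  1.79  0.16  0.32 -1.81] rot err deg [-0.4  9.  -0. ]
red [(1113, [287.4, 181.4], [273, 135, 31, 72])]
green [(1257, [188.2, 98.3], [174, 72, 30, 53])]
blue [(2558, [626.0, 314.1], [594, 256, 46, 115]), (1225, [460.7, 96.6], [448, 72, 27, 52])]
```

Emit:
{"fn": "play_rows", "kwargs": {"steps": [[[0,-0.004,0,0,0,0],[0,-0.004,0,0,0,0],[0,-0.004,0,0,0,0],[0,-0.004,0,0,0,0],[0,0,0,0,0,0]]]}}

```text
t: 27.85
tcp_pos: [0.582, 0.2728, 0.1621]
tool_rot: [-0.178, 0.958, 0.044, 0.221]
force: [-2.9, -2.2, 4.3]
finger_gap: 0.005
```

```bash
python3 cx.py w16
```

```text
t 27.85 tip rel crown [y,out,up]mm [-14.2  -4.4   0.5] Fn 5.49 Fy -1.01 F [-2.9 -2.2  4.3] q [ 0.24  0.58  1.79  0.2   0.32 -1.87] rot err deg [-0.4  9.  -0. ]
red [(1126, [289.9, 181.6], [275, 135, 31, 72])]
green [(1357, [225.8, 98.6], [212, 72, 30, 54])]
blue [(1204, [498.3, 95.1], [486, 71, 27, 51]), (620, [632.2, 294.6], [617, 267, 23, 56]), (225, [628.6, 356.2], [613, 345, 27, 22])]
```

Emit:
{"fn": "play_rows", "kwargs": {"steps": [[[0.0005,0,-0.004,0,0,0],[0.001,0,-0.006,0,0,0],[0,0.015,0,0,0,0],[0,0.015,0,0,0,0],[0,0,0,0,0,0],[0,0,0,0,0,0],[-0.001,0,0.005,0,0,0],[-0.0005,0,0.003,0,0,0],[0,0,0.002,0,0,0],[0,0,0,0,0,0]]]}}

```text
t: 29.15
tcp_pos: [0.5711, 0.3015, 0.1626]
tool_rot: [-0.178, 0.958, 0.044, 0.221]
force: [-2.5, -0.9, 4.9]
finger_gap: 0.001
```

```bash
python3 cx.py w17
```

```text
t 29.15 tip rel crown [y,out,up]mm [16.5 -4.1  0.8] Fn 5.53 Fy 0.11 F [-2.5 -0.9  4.9] q [ 0.3   0.58  1.79  0.12  0.32 -1.75] rot err deg [-0.4  9.  -0. ]
red [(1216, [224.4, 180.4], [209, 134, 35, 72])]
green [(1422, [156.1, 97.3], [141, 71, 34, 54])]
blue [(4297, [620.7, 312.1], [577, 241, 63, 134]), (1228, [428.2, 95.3], [416, 71, 26, 51]), (79, [74.3, 424.9], [68, 420, 14, 12])]
```

View pics/w17.png

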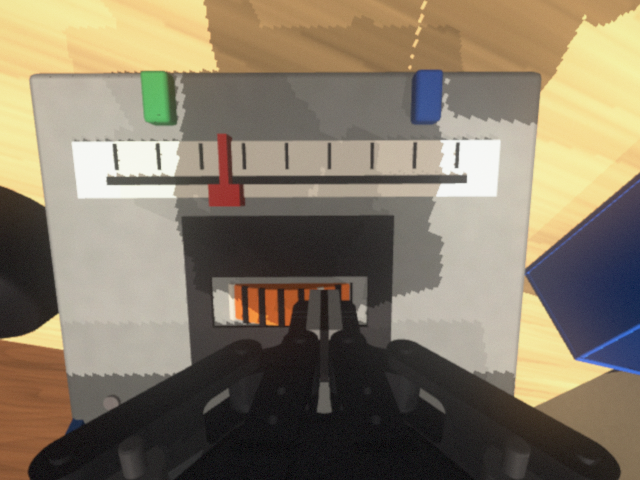

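```bash
cat > py.py <<'E'
from h import *
import pickle,sys
_,q0=pickle.load(open('w12.pkl','rb'));T0=R.from_quat(q0['tool_rot']).as_matrix();n=-T0[:,2];yc=T0[:,1]
Cr=np.array([.5844,.2891,.143]);P0=Cr-.014*n
def pl(w,u,v,h=0):
    o,d=ray(w,(u,v));X=o+d*(((P0+h*n-o)@n)/(d@n))-P0;return np.array([X@yc,-X@T0[:,0]])*1000
w,q=pickle.load(open(sys.argv[1]+'.pkl','rb'))
for a in sys.argv[2:]:
    u,v=map(float,a.split(','));print(a,pl(w,u,v).round(1))
E
python3 py.py w17 224,136 226,195 143,72 170,72 143,122 172,122 414,95 442,95 32,75 540,73
```

```text
224,136 [-29.4 -79.3]
226,195 [-29.7 -52.2]
143,72 [ -64.6 -107.2]
170,72 [ -52.5 -107.2]
143,122 [-66.4 -85.5]
172,122 [-53.1 -85.6]
414,95 [ 58.3 -97.6]
442,95 [ 71.2 -97.6]
32,75 [-114.5 -105.8]
540,73 [ 115.5 -107.2]
```

Emit:
{"fn": "play_rows", "kwargs": {"steps": [[[0,-0.004,0,0,0,0],[0,-0.004,0,0,0,0],[0,-0.004,0,0,0,0],[0,-0.004,0,0,0,0],[0,-0.004,0,0,0,0],[0,-0.004,0,0,0,0],[0,-0.004,0,0,0,0],[0,-0.003,0,0,0,0],[0,0,0,0,0,0]]]}}

```text
t: 30.32
tcp_pos: [0.5824, 0.2721, 0.1625]
tool_rot: [-0.178, 0.958, 0.044, 0.222]
force: [-1.9, -2.1, 4.8]
finger_gap: 0.0
```

```bash
python3 cx.py w18
```

```text
t 30.32 tip rel crown [y,out,up]mm [-15.   -4.2   0.9] Fn 5.43 Fy -1.28 F [-1.9 -2.1  4.8] q [ 0.24  0.58  1.79  0.2   0.32 -1.88] rot err deg [-0.4  8.9 -0. ]
red [(1195, [230.9, 180.2], [215, 135, 35, 72])]
green [(1358, [227.8, 97.8], [214, 72, 30, 53])]
blue [(1181, [500.0, 94.6], [488, 71, 26, 50]), (517, [632.8, 292.0], [620, 267, 20, 51]), (224, [629.1, 355.8], [614, 345, 26, 21])]
```

View pics/w18.png

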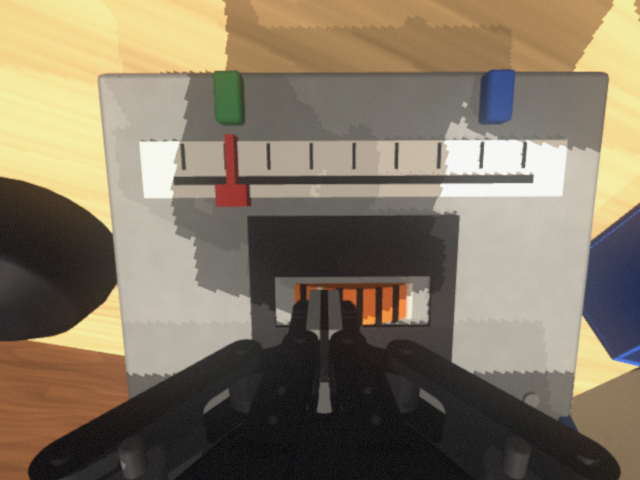

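```bash
python3 py.py w18 231,136 232,195 214,74 242,74 215,120 244,120 100,76 608,75; python3 - <<'E'
import cv2
a=cv2.imread('pics/w18.png');cv2.imwrite('pics/c18.png',cv2.resize(a[60:220,170:290],(450,600),interpolation=3))
E
```

```text
231,136 [-57.6 -79.3]
232,195 [-58.3 -52.2]
214,74 [ -64.2 -106.3]
242,74 [ -51.5 -106.4]
215,120 [-64.7 -86.4]
244,120 [-51.4 -86.4]
100,76 [-115.5 -105.4]
608,75 [ 115.3 -106.3]
```

View pics/c18.png

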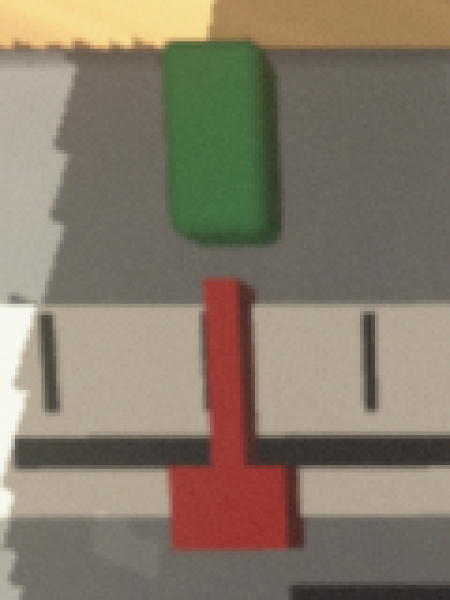

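The pointer stands opposite the green tab; both measure about −58 mm on the scale. I'll lift straight off and check from a view centred on the tab.

Emit:
{"fn": "play_rows", "kwargs": {"steps": [[[0.0005,0,-0.003,0,0,0],[0.0005,0,-0.004,0,0,0],[0.001,0,-0.008,0,0,0],[0.002,0,-0.02,0,0,0],[0.002,-0.02,-0.025,0,0,0],[0,-0.025,-0.02,0,0,0],[0,0,0,0,0,0],[0,0,0,0,0,0],[0,0,0,0,0,0],[0,0,0,0,0,0]]]}}

```text
t: 31.62
tcp_pos: [0.5602, 0.2162, 0.2302]
tool_rot: [-0.179, 0.958, 0.045, 0.22]
force: [0.5, -0.5, 0.3]
finger_gap: -0.003
```

```bash
python3 cx.py w19; python3 - <<'E'
import cv2
a=cv2.imread('pics/w19.png');cv2.imwrite('pics/c19.png',cv2.resize(a[60:220,240:400],(600,600),interpolation=3))
E
```

```text
t 31.62 tip rel crown [y,out,up]mm [-59.3  74.6   6.3] Fn 0.11 Fy -0.62 F [ 0.5 -0.5  0.3] q [ 0.13  0.42  1.84  0.25  0.45 -2.01] rot err deg [-0.5  9.1 -0.1]
red [(2417, [92.9, 32.6], [73, 0, 41, 74]), (460, [325.5, 177.9], [316, 146, 20, 48])]
green [(540, [325.4, 122.4], [317, 106, 17, 34])]
blue [(4152, [539.8, 388.2], [438, 348, 186, 77]), (1702, [627.5, 292.1], [592, 239, 48, 94]), (493, [503.9, 121.5], [496, 106, 17, 33])]
```

View pics/c19.png

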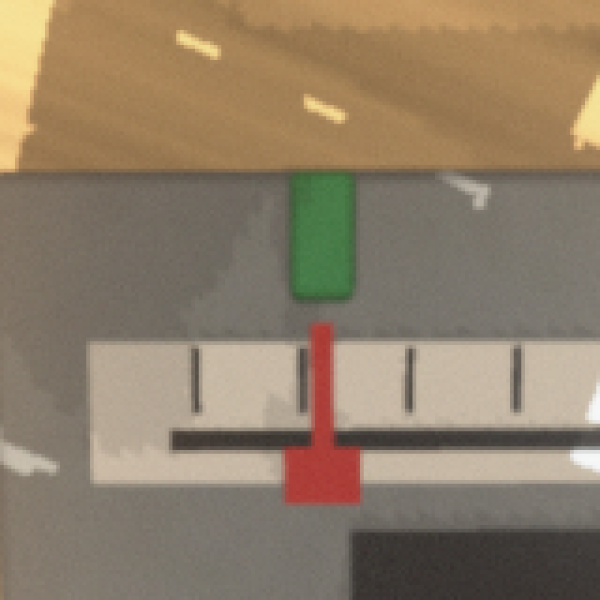

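```bash
python3 - <<'E'
from h import *
t=snap('top','t20.png');s=snap('side','s20.png');q=manip.sense();print(q['t'],q['force'].round(2))
cv2.imwrite('pics/c20.png',np.hstack([cv2.resize(cv2.imread('pics/s20.png')[180:330,230:430],(400,300),interpolation=3),cv2.resize(cv2.imread('pics/t20.png')[150:370,110:530],(400,210),interpolation=3)[:].repeat(1,0) if 0 else cv2.copyMakeBorder(cv2.resize(cv2.imread('pics/t20.png')[150:370,110:530],(400,210)),0,90,0,0,0)]))
cv2.imwrite('pics/c21.png',np.hstack([cv2.resize(cv2.imread('pics/s20.png')[180:240,310:370],(400,400),interpolation=3),cv2.resize(cv2.imread('pics/t20.png')[190:270,350:430],(400,400),interpolation=3)]))
E
```

```text
31.775 [-0.25 -0.3  -0.23]
```

View pics/c20.png

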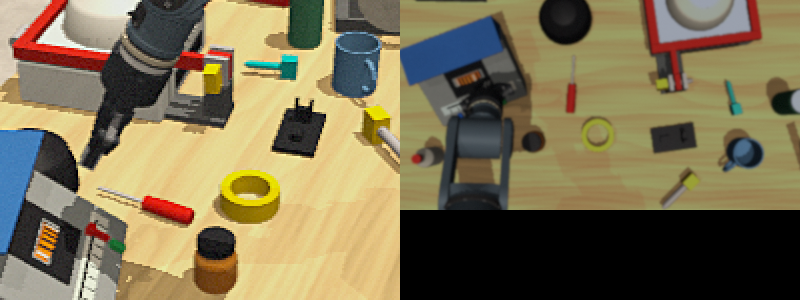

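View pics/c21.png

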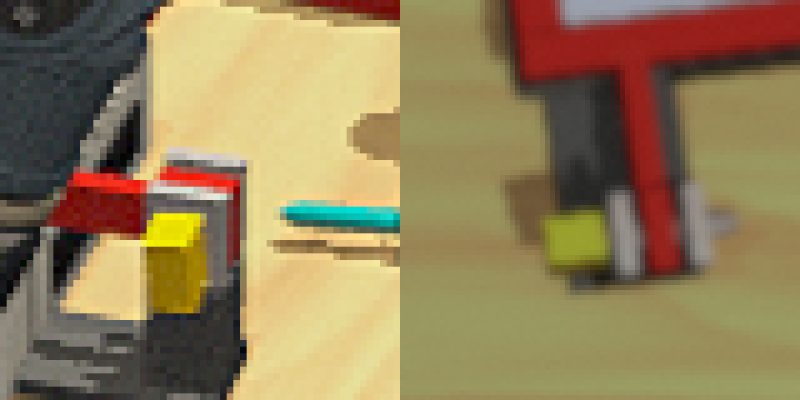

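The pin's tip sticks out past the far ear (top crop, at (725,222)) and its block is against the near ear. The bystanders I can see stand where they were, and the pointer is opposite green. I'm handing the job in.

```bash
python3 -c "
from station import manip
print(manip.sign_off())"
```

```text
the job is handed in; nothing more can be done
None
```

I pushed the yellow-headed lock pin home in the yoke and let go of it. I then rolled the thumbwheel in two light strokes until the pointer stood at the green tab. I handed the job in at about 32 s of the 58 s allowed; no verdict is reported.

**Pin:**
- It went in without resistance. The block stopped against the near ear at about 6 N.
- After I let go, one wrist-camera estimate suggested a gap of up to 4 mm. I pushed it once with shut fingers; it went stiff at once, which puts the block's centre about 38.5 mm out (home is 38 mm).
- The last pictures show the tip past the far ear and no gap at the block.

**Pointer:**
- From a view centred on the green tab, pointer and tab line up within about 0.5 mm.
- The force along the panel's normal read at most about 7 N when I checked, against the 25 N limit.

**Other checks:**
- The robot was about 75 mm clear of the wheel, with no contact force.
- No bystander that I could see in the last pictures had moved, but I judged that by eye and did not measure it.

**Disagreement:** the wrist camera also put the pin 6 mm lower in the gripper than the arm's own position readings did. I trusted the arm's readings, and the side view agreed with them.

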